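Drive the gib key home on the vegetable slicer's inclined hub

TASK

Lock the slicer's hub to its shaft: take the blue tapered key from its rack, slip it nose first into the keyway of the leaning steel hub with its tapered side towards the brass shoe, as far as it slips in easily, and let go of it. Then drive it down with the wooden tamper, not with the fingers, until it is tight and its head sits fully home on the hub, and stand the tamper back upright on the green pad. Leave the bowl, the bottle and the tub where they are.

Things in the scene. Friction and masses are not known exactly. Their poses are not given: they have to be found in the camera images.
- hub: Square steel hub, 90 mm wide, fixed, leaning about 0.5 rad from vertical towards the robot's left. Origin: in the keyway's mouth, in the plane of the flat top face (x -54 to +72 mm, y +-45 mm, nothing above it). z points out along the keyway (the key goes in along -z), x from keyway to shaft (rising, roughly to the robot's right), y across. Below the hub, 100 mm along -z, is a slicing disc of radius 115 mm.
- hub_mouth (a point): Same point and axes as the hub. The keyway is 29 mm wide in y, centred, 88 mm deep. In x it runs from the shaft's flat wall at x = +8 mm to the brass shoe, whose face lies at x = -12 mm at the mouth and slopes inwards by 6 degrees to x = -3 mm at 83 mm depth.
- shoe (a joint): Sprung brass shoe in the keyway: 0 slack, grows (m) as the key wedges it back; about 0.0026 with the key home. Spring 3.5 N at 0, 13 N with the key home. Slipped in by hand, the key meets it and stops with its shoulder about 20 to 25 mm above the hub face and stays there by friction; driving it on takes some 5 to 15 N along the keyway, rising.
- key_head (a point): Centre of the head of the blue plastic gib key (110 mm long, 0.14 kg). z runs along the key from nose to head, y across its width, x from tapered to flat side. Head: block 40 (x) x 34 (y) x 30 mm (z); grip it on its y faces. At the start the key stands upright, head up, in the rack and can be drawn straight up.
- key_shoulder (a point): Point in the plane of the head's underside, 15 mm below the head's centre and 4 mm in +x of it; key axes. Fully home it coincides with the hub's origin, with the key's x, y, z along the hub's.
- key: The whole key; origin at its nose, 80 mm below the shoulder point, same axes. Blade 80 mm long, 24 mm wide (y, centred); flat face at x = +8 mm (lies against the shaft wall), the opposite face tapered by 6 degrees: at x = -6 mm at the nose, -14 mm at the shoulder.
- rack: White plastic rack, a fixed block 68 x 70 x 84 mm with an upright pocket for the key, on a foot plate 85 x 80 mm; origin at the centre of the pocket at table height.
- tamper_grip (a point): Middle of the handle of the wooden tamper, 85 mm above its flat underside; z along its axis, upwards. Foot: cylinder of radius 26 mm, 50 mm high; handle: radius 14 mm, from 50 to 125 mm above the underside. About 0.25 kg. It stands upright on the green pad.
- tamper: The whole tamper; origin at the centre of its flat underside, z along its axis.
- pad: Round green pad, fixed, radius 55 mm, 5 mm thick; origin at its centre at table height.
- bowl: Steel bowl, rim radius 70 mm, 60 mm high; bystander. Origin under its centre.
- bottle: White bottle, radius 33 mm, 170 mm high; bystander. Origin under its centre.
- tub: Orange open tub 100 x 80 x 60 mm; bystander. Origin under its centre.
Mind the look-alikes: they are no part of the job. There is more than one size of the key; the job needs the middle-sized.

How it is judged (in metres and radians):
On the way, in this order (a step that is already met when the one before it is completed fails the run):
1. the key is slipped into the keyway by hand, its shoulder 8 to 40 mm above the hub face, and let go (z of key_shoulder in the frame of hub between 0.008 and 0.04 m and distance between key_shoulder and hub below 0.042 m and angle between the z axis of key_shoulder and the z axis of hub, either way round below 0.15 rad and contact force between the fingers and key below 0.1 N), for 0.2 s.
2. the tamper bears on the key with more than 3 N (contact force between tamper and key above 3 N), for 0.02 s.
At the end, for the whole second after the job is handed in: The key's head sits on the hub face (shoulder within 3 mm of it along the keyway and within 7 mm of the hub's origin, key and keyway parallel within 0.06 rad), the shoe is pressed back more than 1.6 mm, and the tamper stands upright and still on the green pad, its centre within 35 mm of the pad's (z of key_shoulder in the frame of hub below 0.003 m and distance between key_shoulder and hub below 0.007 m and angle between the z axis of key_shoulder and the z axis of hub, either way round below 0.06 rad and value of joint shoe above 0.0016 m and horizontal distance between tamper and pad below 0.035 m and angle between tamper's own z axis and vertical below 0.1 rad and height (world z) of tamper below 0.009 m and linear speed of each of tamper, key below 0.02 m/s); the robot touches nothing.
It fails at once if the fingers touch the key once its shoulder is in the keyway less than 6 mm above the hub face (driven by hand) (contact force between the fingers and key above 0.5 N and z of key_shoulder in the frame of hub below 0.006 m and distance between key_shoulder and hub below 0.03 m).
It fails at once if bowl, bottle or tub moved by more than 30 mm (distance of any of bowl, bottle, tub from where it was at the start of the episode above 0.03 m).
It also fails if it takes over 67 s, if anything falls off the work surface, if the arm or the gripper's body presses on something with over 40 N, if the wrist force passes 120 N, or if a joint passes its speed limit or range.

ROBOT

A 7-joint arm with a two-finger parallel gripper is mounted at the origin on the work surface. World frame = base frame: x ahead of the robot, y to its left, z up, the work surface at z = 0. Lengths are in mm, angles in rad, forces in N, time in s.
With the tool pointing down it reaches from about 400 to 875 mm from the base axis. Payload 4.4 kg.
Tool frame: the origin (TCP) lies on the mounting face of the last link; the fingertips stand 173 mm ahead of it and the grasp point (between the pads) lies 155 mm ahead of it; z points along the fingers, y is the line along which they close (so a half turn about z gives the same grasp; the last joint's range is limited). The gripper opens to 85 mm and grips with 20 to 120 N. Pads are 22 mm wide; open, the fingers measure 114 mm over their backs; the gripper's body (76 mm by 85 mm) begins 54 mm behind the grasp point. The pads swing forward as they close: fully open they stand 13 mm farther back than shut.
Start: joints at [1.046, 0.628, 0.038, 1.517, -0.027, 0.996, -0.02], TCP at [287.889, -582.783, 404.713] pointing down, gripper open.
Joint ranges: [-3.06, 3.06], [-0.37, 2.12], [-1.25, 1.32], [0.18, 2.47], [-1.1, 4.24], [0.23, 1.98], [-2.94, 2.94]. Speed limits (rad/s): [2.57, 2.57, 3.14, 3.14, 3.14, 3.14, 3.14].

INTERFACE

Orientations are given as [roll, pitch, yaw] about the fixed x, y, z axes, in that order (R = Rz(yaw) Ry(pitch) Rx(roll)).
In Python, from cell import * gives the robot as it stands. The module is installed in compiled form; this text tells all that it offers.
- The arm moves only by the tool jog_arm, never from a script. Its argument "steps" is a list of rows, each a list of 7 numbers: the opening, from -1 (shut) to 1 (fully open), so that 0 is half open, then the shift along the tool's x, y, z as a fraction of full scale, then the turn, a rotation vector about the tool's x, y, z as a fraction of full scale. A call has 1 to 10 rows; each row shifts and turns the commanded pose from where the row before left it, along the tool's axes as they then stand; what a row does not reach is not made up. Full scale, the value 1, is 500 mm for a shift and 2 rad for a turn. A row lasts 1/8 s, in which the tool goes at most 62.5 mm and 10.7 degrees, less where a joint would pass 70% of its speed; a pose out of reach is approached as far as the arm can. A call with a number of a shift or a turn outside -1 to 1 is refused whole. A call with a gripper value outside its range is refused whole. The fingers move at their own pace and stop on an object; the grip force is fixed at half the most. Time passes only in rows, so rows that do not move let the fingers close. It gives the time, the measured TCP pose, the force, the opening and the grip force at its end, in the units of the state.
- read_state(): the state, without advancing time (a new reading comes with each control period).
- get_image(name): name is "scene" or "top"; returns a dict with "pixels" (400x640x3 uint8, red, green, blue), "depth" (400x640 float32, mm along the optical axis (not along the pixel's ray), 0 where there is no reading), "vertical_fov" (degrees; the focal length in pixels is half the picture's height over the tangent of half this angle, whatever the lens; pixels are square), "cx", "cy" (the principal point, pixels), "k1" (the pictures are not rectified: a ray, as slopes to the right and down, at radius r is drawn at 1 + k1 r^2 times it, then the intrinsics apply), "R" (3x3) and "t" (3): a world point X has camera coordinates R X + t. Camera axes: x right, y down, z forward; pixel columns grow to the right and rows downward; lengths in mm; the calibration is good to about 2 mm. A picture is of the moment at which its call begins.
- finish_job(): hands the job in; it is judged then, once.
The state is a dict: "clock": time; "qpos": joint angles; "qd": joint speeds; "tau": joint torques, N m; "eef_pos": TCP position; "tool_rot": TCP orientation; "force": force on the tool from outside, world axes, zero at the start; "torque": the same for the moment, N m; "width": finger opening in mm; "gripper_force": force on a finger pad.
Only numpy, scipy, OpenCV 4.12 (cv2) and the standard library are available. Lean on these libraries where they do the work, as an engineer would, in place of code of your own. Each camera call takes 0.05 s, during which the arm holds its last target. There are 200 camera calls.

## Working session

There is one attempt and no reset: what is moved stays moved. The work goes in short steps, Python scripts to look and compute and a tool call to move; the robot and the scene stay as the last step left them, time stands still between calls to the robot, and variables do not carry over. Pictures are saved under pics/ and viewed, at most 10 in all, crops included, and the job is handed in when it is done.

Besides the shell and the picture viewer there is one more tool, called after "Request:" by a JSON object that holds its "api" and its "payload". jog_arm: Moves the arm, as the interface text tells. Shift numbers are shares of 500 mm and turn numbers shares of 2 rad, none past 1 either way. Its arguments: {"type":"object","properties":{"steps":{"type":"array"}},"required":["steps"]}

```bash
mkdir -p pics; python3 - <<'E'
from cell import *
import cv2,numpy as np
for n in("scene","top"):
    d=get_image(n);cv2.imwrite(f"pics/{n}0.png",d["pixels"][:,:,::-1]);np.savez(f"{n}0.npz",**d)
    print(n,d["vertical_fov"],d["cx"],d["cy"],d["k1"],d["R"].round(3).tolist(),np.round(d["t"]).tolist())
print(read_state())
E
```

```text
scene 44.805425788853896 319.20815271422987 200.005057106562 0.018686930849570134 [[0.723, 0.691, 0.007], [0.541, -0.561, -0.627], [-0.429, 0.457, -0.779]] [-356.0, -258.0, 1478.0]
top 47.781906276160406 323.2039482247888 200.72422417913728 0.03564584406739226 [[0.005, -1.0, 0.0], [-0.982, -0.005, -0.189], [0.189, 0.001, -0.982]] [-44.0, 552.0, 1384.0]
{'clock': 0.1, 'qpos': array([ 1.04617695,  0.62924061,  0.03841553,  1.51824661, -0.02696637,
        0.99630722, -0.02000425]), 'qd': array([ 0.00029514, -0.00106534,  0.00086288, -0.00341934, -0.00146927,
        0.00031687, -0.00024078]), 'tau': array([ 3.52175790e-03, -5.64526498e+01,  1.23087432e+00, -1.93971419e+01,
        1.13789435e-02,  5.43617105e-03,  1.03070653e-05]), 'eef_pos': array([ 287.80292179, -582.52422184,  403.8955543 ]), 'tool_rot': array([-3.13990824e+00,  2.68694295e-05,  4.58857575e-01]), 'force': array([-0.76617228,  0.26251724, -0.51180742]), 'torque': array([0.01914437, 0.00090086, 0.02320314]), 'gripper_force': 0.0, 'width': 85.45344366577271}
```

View pics/scene0.png

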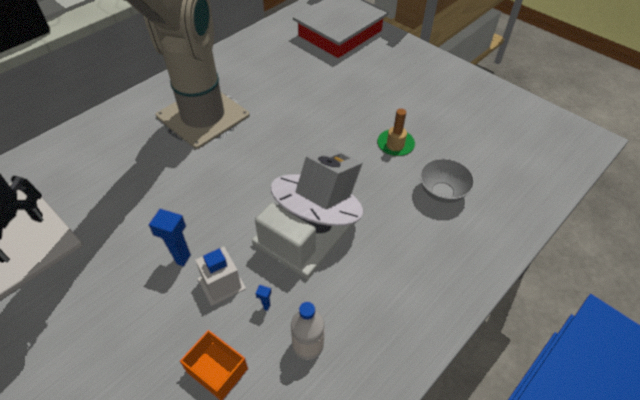

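View pics/top0.png

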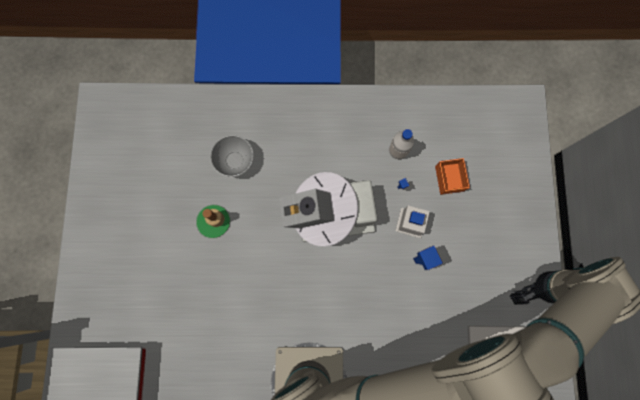

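The scene view shows the hub at about (330,175), the blue key in its rack at (215,262) and the tamper on its pad at (398,130). In the top view they are at (310,208), (416,217) and (212,217). The big key at (430,257) and the small key at (404,184) are the look-alikes.

```bash
cat > h.py <<'E'
import numpy as np,cv2
def K(d):
    f=200/np.tan(np.radians(float(d["vertical_fov"]))/2)
    return np.array([[f,0,float(d["cx"])],[0,f,float(d["cy"])],[0,0,1]]),np.array([float(d["k1"]),0,0,0])
def rays(d,px):
    k,c=K(d);u=cv2.undistortPoints(np.asarray(px,float).reshape(-1,1,2),k,c)[:,0]
    return np.c_[u,np.ones(len(u))]
def pts(d,px):   # by depth
    px=np.asarray(px).reshape(-1,2);z=d["depth"][px[:,1].astype(int),px[:,0].astype(int)]
    return (rays(d,px)*z[:,None]-d["t"])@d["R"]
def onplane(d,px,n,c): # n.X=c
    r=rays(d,px)@d["R"];o=-d["R"].T@d["t"];n=np.asarray(n,float)
    return o+r*((c-n@o)/(r@n))[:,None]
def cloud(d):
    v,u=np.mgrid[:400,:640];return pts(d,np.c_[u.ravel(),v.ravel()]).reshape(400,640,3)
def proj(d,X):
    k,c=K(d);return cv2.projectPoints(np.asarray(X,float).reshape(-1,1,3),cv2.Rodrigues(d["R"])[0],d["t"],k,c)[0][:,0]
E
python3 - <<'E'
from h import *
S=np.load("scene0.npz");T=np.load("top0.npz")
a=cv2.resize(S["pixels"][140:230,260:370],None,fx=5,fy=5,interpolation=cv2.INTER_CUBIC)
b=cv2.resize(T["pixels"][170:255,270:380],None,fx=5,fy=5,interpolation=cv2.INTER_CUBIC)[:450]
cv2.imwrite("pics/a.png",a[:,:,::-1]);cv2.imwrite("pics/b.png",b[:,:,::-1])
for n,d in(("S",S),("T",T)):
    C=cloud(d);print(n,"depth valid",(d["depth"]>0).mean())
    hsv=cv2.cvtColor(d["pixels"],cv2.COLOR_RGB2HSV)
    for nm,lo,hi in(("blue",(105,150,50),(125,255,255)),("green",(50,120,40),(75,255,255)),("wood",(5,80,60),(20,220,255))):
        m=cv2.inRange(hsv,lo,hi)
        k,l,st,ce=cv2.connectedComponentsWithStats(m)
        for i in range(1,k):
            if st[i,4]>15 and st[i,4]<3000:
                P=C[(l==i)&(d["depth"]>0)]
                if len(P):print(nm,st[i].tolist(),ce[i].round(1),"med",np.median(P,0).round(0),"min",P.min(0).round(0),"max",P.max(0).round(0))
E
```

```text
S depth valid 0.99610546875
blue [150, 209, 40, 57, 1180] [171.  233.5] med [ 384. -355.  139.] min [ 339. -382.    1.] max [ 407. -321.  159.]
blue [204, 249, 22, 24, 321] [214.7 260.3] med [ 500. -328.  111.] min [ 474. -348.   89.] max [ 515. -307.  115.]
blue [256, 286, 15, 24, 208] [263.6 295.4] med [ 614. -299.   72.] min [ 595. -310.    4.] max [ 627. -283.   79.]
blue [300, 302, 14, 17, 191] [306.5 310.1] med [ 740. -295.  168.] min [ 725. -308.  159.] max [ 754. -280.  172.]
green [378, 131, 36, 24, 385] [395.6 144.3] med [512. 304.   4.] min [442. 262.  -2.] max [550. 369.  32.]
wood [263, 0, 23, 11, 125] [271.6   3.6] med [-1308.  1423.  -728.] min [-1335.   852.  -765.] max [-695. 1550. -240.]
wood [383, 0, 44, 37, 914] [409.   15.2] med [ -71. 1187. -208.] min [-200. 1139. -267.] max [  12. 1260. -113.]
wood [430, 0, 84, 46, 1588] [460.7  15.6] med [  39. 1432. -258.] min [-240. 1151. -757.] max [ 111. 2491. -183.]
wood [517, 5, 123, 65, 1584] [579.8  36.4] med [ 362. 2458. -703.] min [ -63. 2417. -758.] max [ 740. 2499. -642.]
wood [471, 34, 33, 30, 207] [490.1  47.1] m
[... 1619 characters left out ...]
619. -760.] max [1586. -518. -731.]
wood [435, 158, 35, 37, 1009] [452.  175.8] med [ 643. -465.   13.] min [ 585. -525.   -6.] max [ 710. -411.   68.]
wood [290, 205, 9, 10, 69] [293.4 209.2] med [510.  48. 140.] min [494.  34.  97.] max [523.  60. 150.]
wood [203, 209, 21, 17, 217] [213.1 217. ] med [493. 299.  58.] min [474. 279.  21.] max [521. 327. 135.]
wood [0, 331, 36, 5, 128] [ 13.5 332.6] med [  93. 1293. -586.] min [  81. 1057. -599.] max [ 117. 1346. -328.]
wood [15, 339, 34, 61, 921] [ 34.8 373.1] med [ -65. 1169. -586.] min [-178. 1045. -602.] max [  63. 1247. -268.]
wood [0, 345, 20, 55, 830] [  7.6 370.4] med [  -2. 1073. -254.] min [-101. 1043. -265.] max [  79. 1114. -243.]
```

View pics/a.png

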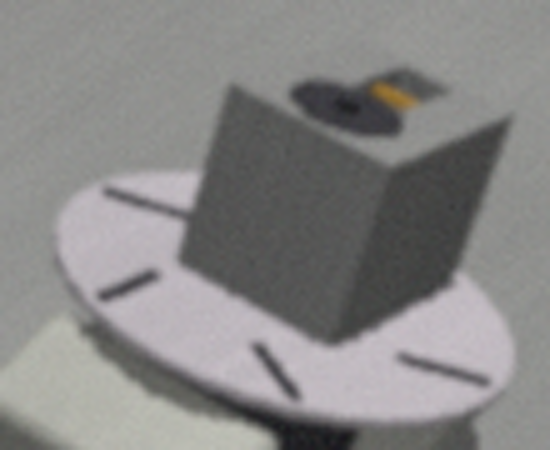

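View pics/b.png

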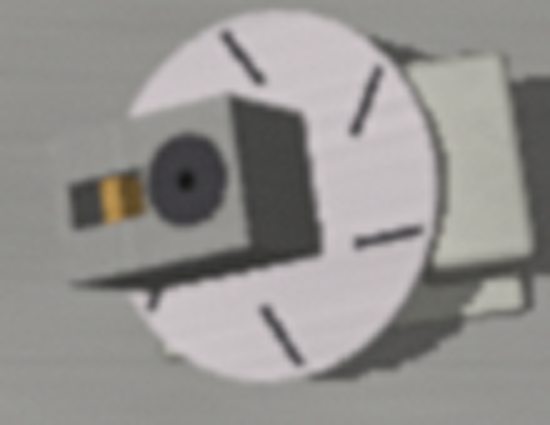

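Crops: the hub's top face is flat, with the shaft disc at crop-b (187,180). The brass shoe lies to its left at (103-145,198), where the darker right part is the shoe's sloping face. So the mouth is around crop x 118-148, and hub +x runs to the right.

```bash
python3 - <<'E'
from h import *
S=np.load("scene0.npz");T=np.load("top0.npz")
a=cv2.resize(S["pixels"][235:310,180:260],None,fx=5,fy=5,interpolation=cv2.INTER_CUBIC)
b=cv2.resize(T["pixels"][190:265,380:460],None,fx=5,fy=5,interpolation=cv2.INTER_CUBIC)
cv2.imwrite("pics/c.png",np.hstack([a,b])[:,:,::-1])
# hub face
Pa=[]
Q={"T":[(60,140),(215,105),(235,240),(85,270)],"S":[(235,95),(385,155),(495,118),(420,90)]}
for n,d,off in(("T",T,(270,170)),("S",S,(260,140))):
    poly=(np.array(Q[n])/5+off).astype(np.int32);m=np.zeros((400,640),np.uint8);cv2.fillPoly(m,[poly],1)
    m=cv2.erode(m,np.ones((3,3)));C=cloud(d)[m>0]
    for _ in range(8):
        c=C.mean(0);nv=np.linalg.svd(C-c)[2][2];r=(C-c)@nv;C=C[abs(r)<max(2,2*np.median(abs(r)))]
    nv*=np.sign(nv[2]);print(n,"n",nv.round(4),"c",nv@c,c.round(1),len(C),"rms",r.std(),"tilt",np.arccos(nv[2]))
    Pa.append((n,d,nv,nv@c))
    # all points near plane -> rect
    A=cloud(d);A=A[(abs(A@nv-nv@c)<4)&(np.linalg.norm(A-c,axis=2)<110)]
    ex=np.cross([1,0,0],nv);ex/=np.linalg.norm(ex);ex*=-np.sign(ex[1]);ey=np.cross(nv,ex)
    uv=np.c_[(A-c)@ex,(A-c)@ey].astype(np.float32);R=cv2.minAreaRect(uv);bx=cv2.boxPoints(R)
    print("rect",R,"corners",(c+bx@np.c_[ex,ey].T).round(1).tolist())
    sh={"T":(187/5+270,180/5+170),"S":(347/5+260,107/5+140)}[n]
    print("shaft",onplane(d,[sh],nv,nv@c))
E
```

```text
T n [-0.0571  0.526   0.8486] c 121.6098244161135 [511.6  19.1 165.9] 296 rms 1.1195843066431095 tilt 0.5575314294022301
rect ((-12.991981506347656, -0.5127983093261719), (131.32696533203125, 90.96307373046875), 6.6046905517578125) corners [[548.7, 91.2, 123.7], [458.5, 79.5, 124.8], [473.6, -30.9, 194.3], [563.8, -19.3, 193.2]]
shaft [[512.67476902   4.47180007 175.01128362]]
S n [-0.0438  0.4584  0.8876] c 132.95321242965005 [527.8  16.  167.6] 202 rms 0.8519498930687875 tilt 0.4785983676903391
rect ((-16.818740844726562, -15.59469985961914), (133.2631072998047, 93.46730041503906), 8.338747024536133) corners [[548.8, 96.0, 127.3], [456.4, 82.1, 129.9], [475.7, -34.7, 191.2], [568.1, -20.8, 188.6]]
shaft [[517.13483498   6.46590528 171.97679467]]
```

View pics/c.png

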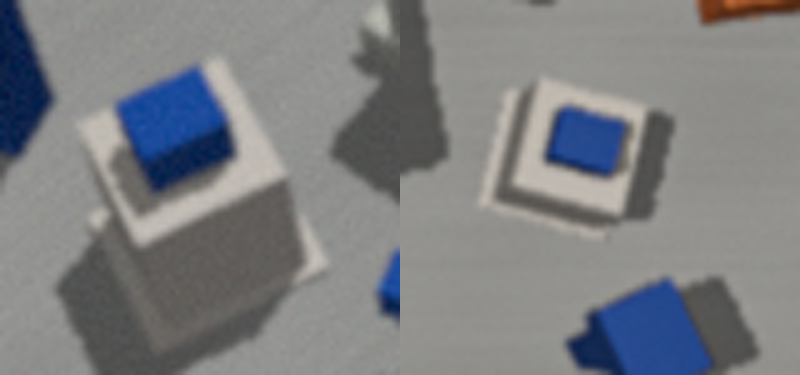

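The rack crop shows the key head square-on to the rack, with its yaw a few degrees off the axes. Next I'll triangulate the hub's face corners from refined edges.

```bash
cat >> h.py <<'E'
def edge(img,p,q,w=4,n=40):
    """strongest step across segment p-q; returns line (pt,dir), rms"""
    p,q=np.array(p,float),np.array(q,float);t=(q-p)/np.linalg.norm(q-p);nn=np.array([-t[1],t[0]])
    s=np.linspace(.12,.88,n);o=np.arange(-w,w+.01,.25)
    G=p+s[:,None,None]*(q-p)+o[None,:,None]*nn
    I=cv2.remap(img.astype(np.float32),G[...,0].astype(np.float32),G[...,1].astype(np.float32),cv2.INTER_LINEAR)
    I=cv2.GaussianBlur(I,(9,5),0);g=abs(np.gradient(I,axis=1));k=g[:,2:-2].argmax(1)+2
    E=p+s[:,None]*(q-p)+o[k][:,None]*nn
    for _ in range(4):
        vx,vy,x,y=cv2.fitLine(E.astype(np.float32),cv2.DIST_HUBER,0,.01,.01).ravel();r=(E-[x,y])@[-vy,vx];E=E[abs(r)<max(.3,2*np.median(abs(r)))]
    return np.array([x,y]),np.array([vx,vy]),r.std(),len(E)
def inter(a,b):
    s=np.linalg.solve(np.c_[a[1],-b[1]],b[0]-a[0]);return a[0]+s[0]*a[1]
def tri(d1,p1,d2,p2):
    P=[np.c_[d["R"],d["t"]] for d in(d1,d2)]
    X=cv2.triangulatePoints(P[0],P[1],rays(d1,p1)[:,:2].T,rays(d2,p2)[:,:2].T);return (X[:3]/X[3]).T
def kabsch(A,B):
    a,b=A.mean(0),B.mean(0);U,s,V=np.linalg.svd((A-a).T@(B-b));D=np.diag([1,1,np.sign(np.linalg.det(V.T@U.T))]);R=V.T@D@U.T
    return R,b-R@a
E
python3 - <<'E'
from h import *
S=np.load("scene0.npz");T=np.load("top0.npz")
W=np.array([[548.7,93,125.5],[457.5,81,127],[474.6,-33,193],[566,-20,191]])
L=np.array([[-54,45,0],[-54,-45,0],[72,-45,0],[72,45,0.]])  # check sign of y below
C={}
# which image for edge i->i+1 : depth or gray
use={"T":"gdgd","S":"ggdd"}
for n,d in(("T",T),("S",S)):
    p=proj(d,W);print(n,p.round(1).tolist())
    g=cv2.cvtColor(d["pixels"],cv2.COLOR_RGB2GRAY);z=d["depth"]
    for src in"gd":
        E=[edge(g if src=="g" else np.clip(z,0,2000),p[i],p[(i+1)%4]) for i in range(4)]
        c=np.array([inter(E[i-1],E[i]) for i in range(4)])
        print(src,[(round(float(e[2]),2),e[3]) for e in E],c.round(1).tolist());C[n+src]=(E,c)
np.save("hubedges.npy",C,allow_pickle=True)
for a in("Tg","Td"):
  for b in("Sg","Sd"):
    X=tri(T,C[a][1],S,C[b][1]);R,t=kabsch(L,X)
    print(a,b,X.round(1).tolist(),"len",[np.linalg.norm(X[i]-X[i-1]).round(1) for i in range(4)],"res",np.linalg.norm(L@R.T+t-X,axis=1).round(1));print(R.round(3).tolist(),t.round(1))
E
```

```text
T [[278.8, 197.0], [282.1, 227.0], [320.2, 218.1], [315.9, 186.9]]
g [(0.07, 21), (0.0, 25), (0.14, 40), (0.09, 25)] [[282.29998779296875, 196.10000610351562], [284.70001220703125, 226.60000610351562], [319.5, 218.5], [315.0, 188.10000610351562]]
d [(0.1, 24), (0.54, 37), (0.14, 20), (0.15, 31)] [[279.0, 197.5], [283.3999938964844, 228.0], [324.79998779296875, 220.6999969482422], [315.5, 187.5]]
S [[362.5, 162.5], [331.8, 146.1], [304.2, 154.7], [337.6, 172.9]]
g [(0.15, 22), (0.63, 13), (0.14, 23), (0.1, 40)] [[364.1000061035156, 161.6999969482422], [325.0, 148.6999969482422], [305.79998779296875, 157.10000610351562], [343.0, 170.89999389648438]]
d [(0.08, 40), (0.13, 37), (0.16, 16), (0.07, 16)] [[368.3999938964844, 164.39999389648438], [332.1000061035156, 146.39999389648438], [310.0, 153.89999389648438], [337.8999938964844, 174.0]]
Tg Sg [[552.9, 85.2, 136.0], [454.7, 68.3, 126.8], [475.4, -30.2, 183.5], [567.0, -12.7, 191.1]] len [np.float64(113.2), np.float64(100.2), np.float64(115.6), np.float64(93.5)] res [8.7 7.2 6.5 5.8]
[[0.138, 0.977, -0.161], [-0.862, 0.199, 0.466], [0.48
[... 208 characters left out ...]
.2)] res [5.9 6.2 2.5 4.6]
[[0.114, 0.993, -0.002], [-0.865, 0.1, 0.492], [0.489, -0.055, 0.87]] [514.1  38.1 153.8]
Td Sg [[549.0, 94.4, 126.6], [451.1, 72.4, 121.4], [473.8, -39.5, 187.7], [568.2, -14.1, 193.1]] len [np.float64(128.7), np.float64(100.4), np.float64(132.0), np.float64(97.8)] res [6.  5.4 5.7 3.6]
[[0.167, 0.972, -0.167], [-0.844, 0.229, 0.485], [0.51, 0.06, 0.858]] [509.   35.9 152.6]
Td Sd [[554.4, 98.8, 116.6], [456.5, 79.2, 126.0], [476.5, -35.7, 196.5], [565.4, -18.6, 185.8]] len [np.float64(136.8), np.float64(100.3), np.float64(136.3), np.float64(91.2)] res [11.3  3.2  9.   2.7]
[[0.149, 0.989, -0.009], [-0.847, 0.132, 0.515], [0.51, -0.069, 0.857]] [511.9  38.6 151.6]
```

```bash
python3 - <<'E'
from h import *
S=np.load("scene0.npz");T=np.load("top0.npz")
L=np.array([[-54,45,0],[-54,-45,0],[72,-45,0],[72,45,0.]])
G={"T":[(279.6,196.8),(283.3,227),(319.6,218.6),(315.2,188.6)],"S":[(362,162.4),(330.4,146.5),(306.2,156.3),(338,172.8)]}
use={"T":"dggd","S":"ddgg"};c={}
for n,d in(("T",T),("S",S)):
    g=cv2.cvtColor(d["pixels"],cv2.COLOR_RGB2GRAY);z=np.clip(d["depth"],0,2000);p=np.array(G[n])
    for it,w in((0,3),(1,2)):
        E=[edge(z if use[n][i]=="d" else g,p[i],p[(i+1)%4],w) for i in range(4)]
        p=np.array([inter(E[i-1],E[i]) for i in range(4)])
    print(n,[(round(float(e[2]),2),e[3]) for e in E],p.round(1).tolist());c[n]=p
X=tri(T,c["T"],S,c["S"]);R,t=kabsch(L,X)
print(X.round(1).tolist(),"len",[np.linalg.norm(X[i]-X[i-1]).round(1) for i in range(4)],"res",(L@R.T+t-X).round(1).tolist());print(R.round(3).tolist(),t.round(1),"tilt",np.arccos(R[2,2]))
for n,d in(("T",T),("S",S)): print("reproj",n,(proj(d,L@R.T+t)-c[n]).round(1).tolist())
# brass top-face blob & shaft
print("shaft T",onplane(T,[(307,205.6)],R[:,2],R[:,2]@t)@R-t@R,"S",onplane(S,[(329,161)],R[:,2],R[:,2]@t)@R-t@R)
for n,d in(("T",T),("S",S)):
    m=cv2.inRange(cv2.cvtColor(d["pixels"],cv2.COLOR_RGB2HSV),(5,80,60),(22,255,255));v,u=np.nonzero(m)
    k=(abs(u-(293 if n=="T" else 338))<9)&(abs(v-(209 if n=="T" else 158.5))<9)
    q=(onplane(d,np.c_[u,v][k],R[:,2],R[:,2]@t)-t)@R;print(n,"brass x",q[:,0].min(),q[:,0].max(),"y",q[:,1].min(),q[:,1].max(),q.mean(0))
    h=[(-54,-45,0),(-12,0,0),(8,0,0)];print(proj(d,np.array(h)@R.T+t).round(1).tolist())
np.savez("hub.npz",R=R,t=t)
E
```

```text
T [(0.17, 30), (0.1, 40), (0.11, 40), (0.16, 40)] [[278.8999938964844, 197.1999969482422], [283.1000061035156, 226.60000610351562], [319.29998779296875, 218.6999969482422], [315.20001220703125, 187.8000030517578]]
S [(0.0, 40), (0.14, 38), (0.16, 22), (0.12, 40)] [[363.29998779296875, 162.0], [332.29998779296875, 146.39999389648438], [303.0, 156.1999969482422], [343.0, 171.0]]
[[548.9, 93.7, 126.7], [459.3, 78.8, 128.7], [472.5, -32.1, 186.4], [567.6, -13.3, 191.7]] len [np.float64(126.6), np.float64(90.9), np.float64(125.7), np.float64(97.1)] res [[-0.9, -0.0, 2.1], [-0.0, -0.2, -2.1], [3.7, 2.0, 1.5], [-2.7, -1.8, -1.5]]
[[0.134, 0.986, -0.103], [-0.863, 0.167, 0.477], [0.487, 0.025, 0.873]] [510.9  39.6 154. ] tilt 0.5095984536514604
reproj T [[-0.4, -0.1], [-0.2, -0.2], [-0.1, -0.9], [-1.0, -0.5]]
reproj S [[-0.8, -0.7], [-0.7, 0.7], [2.6, -0.3], [-4.3, 0.7]]
shaft T [[ 3.88460513e+01 -1.84867681e+00  1.56319402e-13]] S [[3.87394748e+01 9.54604214e-02 1.42108547e-14]]
T brass x -22.250888759818526 6.015949591985811 y -15.252995002263537 10.975019173609802 [-8.50246035e+00 -2.25159123e+00  1.56806023e-13]
[[282.9, 226.4], [292.3, 208.7], [298.0, 207.2]]
S brass x -9.93931763988767 11.642435447654895 y -8.943256334080477 15.29986725575141 [ 6.75227769e-01  3.61225054e+00 -2.84502352e-15]
[[331.7, 147.1], [339.1, 157.1], [335.2, 158.6]]
```

```bash
sed -i 's/def edge(img,p,q,w=4,n=40):/def edge(img,p,q,w=4,n=40,sg=0):/; s/g=abs(np.gradient(I,axis=1));/g=np.gradient(I,axis=1);g=g*sg if sg else abs(g);/' h.py
python3 - <<'E'
from h import *
S=np.load("scene0.npz");T=np.load("top0.npz")
L=np.array([[-54,45,0],[-54,-45,0],[72,-45,0],[72,45,0.]])
G={"T":[(279.6,196.8),(283.3,227),(319.6,218.6),(315.2,188.6)],"S":[(362,162.4),(330.4,146.5),(306.2,156.3),(338,172.8)]}
use={"T":"dggd","S":"ddgg"};c={}
for n,d in(("T",T),("S",S)):
    g=cv2.cvtColor(d["pixels"],cv2.COLOR_RGB2GRAY);z=np.clip(d["depth"],0,2000);p=np.array(G[n])
    for it,w in((0,3),(1,2)):
        E=[edge(z if use[n][i]=="d" else g,p[i],p[(i+1)%4],w,sg=-1 if (n,i)==("S",2) else 0) for i in range(4)]
        p=np.array([inter(E[i-1],E[i]) for i in range(4)])
    print(n,[(round(float(e[2]),2),e[3]) for e in E],p.round(1).tolist());c[n]=p
X=tri(T,c["T"],S,c["S"]);R,t=kabsch(L,X)
print(X.round(1).tolist(),"len",[np.linalg.norm(X[i]-X[i-1]).round(1) for i in range(4)],"res",(L@R.T+t-X).round(1).tolist());print(R.round(3).tolist(),t.round(1),"tilt",np.arccos(R[2,2]))
for n,d in(("T",T),("S",S)): print("reproj",n,(proj(d,L@R.T+t)-c[n]).round(1).tolist())
print("shaft T",onplane(T,[(307,205.6)],R[:,2],R[:,2]@t)@R-t@R,"S",onplane(S,[(329,161)],R[:,2],R[:,2]@t)@R-t@R)
np.savez("hub.npz",R=R,t=t)
# key head, rack (tops) and tamper
for n,d in(("T",T),("S",S)):
    hsv=cv2.cvtColor(d["pixels"],cv2.COLOR_RGB2HSV);A=cloud(d)
    for nm,m,zc in(("head",cv2.inRange(hsv,(105,130,40),(125,255,255))>0,115),("rack",np.ones((400,640),bool),84)):
        k=m&(abs(A[...,2]-zc)<6)&(np.hypot(A[...,0]-492,A[...,1]+325)<60);v,u=np.nonzero(k)
        P=onplane(d,np.c_[u,v],[0,0,1],zc);r=cv2.minAreaRect(P[:,:2].astype(np.float32));print(n,nm,k.sum(),np.round(P.mean(0),1),[np.round(x,1) for x in r])
    m=cv2.inRange(hsv,(3,60,40),(22,255,255));k=(m>0)&(abs(A[...,2]-130)<6)&(abs(A[...,1]-300)<60);v,u=np.nonzero(k);print(n,"tampertop",k.sum(),onplane(d,np.c_[u,v],[0,0,1],130).mean(0) if k.sum() else 0)
    m=cv2.inRange(hsv,(45,100,30),(80,255,255));k=(m>0)&(np.hypot(A[...,0]-500,A[...,1]-315)<80);v,u=np.nonzero(k);P=onplane(d,np.c_[u,v],[0,0,1],5);print("pad",cv2.minEnclosingCircle(P[:,:2].astype(np.float32)))
E
```

```text
T [(0.17, 30), (0.1, 40), (0.11, 40), (0.16, 40)] [[278.8999938964844, 197.1999969482422], [283.1000061035156, 226.60000610351562], [319.29998779296875, 218.6999969482422], [315.20001220703125, 187.8000030517578]]
S [(0.0, 40), (0.16, 40), (0.18, 34), (0.1, 40)] [[363.3999938964844, 162.0], [332.29998779296875, 146.39999389648438], [304.6000061035156, 155.6999969482422], [337.6000061035156, 173.3000030517578]]
[[549.0, 93.8, 126.5], [459.3, 78.8, 128.7], [473.6, -30.6, 187.2], [564.2, -17.9, 186.7]] len [np.float64(127.8), np.float64(91.0), np.float64(124.9), np.float64(91.6)] res [[-0.8, -1.5, 0.8], [-0.2, 1.1, -0.7], [1.3, 0.4, -0.0], [-0.3, 0.1, -0.1]]
[[0.125, 0.99, -0.058], [-0.874, 0.137, 0.466], [0.47, -0.007, 0.883]] [510.4  38.9 153. ] tilt 0.4892278466250814
reproj T [[0.1, -0.1], [-0.7, -0.2], [-0.1, -0.4], [-0.0, 0.1]]
reproj S [[-1.2, 0.0], [-0.3, 0.0], [0.6, 0.2], [-0.1, -0.0]]
shaft T [[ 3.77986986e+01 -5.23848019e-01 -2.98427949e-13]] S [[34.40729253 -0.86137714  0.        ]]
T head 128 [ 489.5 -323.9  115. ] [array([ 489.6, -323.8]), array([39. , 31.3]), np.float64(74.7)]
T rack 326 [ 489.8 -324.1   84. ] [array([ 491.1, -326. ]), array([68.9, 71.3]), np.float64(74.6)]
T tampertop 61 [498.08272682 306.07944549 130.        ]
pad ((492.7211608886719, 317.8054504394531), 52.73917770385742)
S head 228 [ 496.5 -327.5  115. ] [array([ 496.5, -327.4]), array([36.7, 34.7]), np.float64(74.5)]
S rack 552 [ 503.3 -331.6   84. ] [array([ 496.7, -326.9]), array([67.8, 73.8]), np.float64(74.2)]
S tampertop 60 [503.54281709 303.16058958 130.        ]
pad ((497.03497314453125, 314.6760559082031), 53.762603759765625)
```

Hub corners fit to within 2 mm, with a tilt of 0.489 rad. I'll add a small helper that turns a target pose into jog numbers, then approach the key.

```bash
cat >> h.py <<'E'
from scipy.spatial.transform import Rotation as Ro
def plan(s,target=None,Rt=None,g=None):
    """s state; target = TCP (or grasp point if g offset given along tool z). prints turn units (in present tool axes), then shift units in NEW tool axes"""
    R0=Ro.from_euler("xyz",s["tool_rot"]).as_matrix();Rt=R0 if Rt is None else Rt
    turn=Ro.from_matrix(R0.T@Rt).as_rotvec()/2
    tgt=s["eef_pos"] if target is None else np.array(target,float)-(g or 0)*Rt[:,2]
    print("turn units",turn.round(4),"shift units(new axes)",(Rt.T@(tgt-s["eef_pos"])/500).round(4),"dist",np.linalg.norm(tgt-s["eef_pos"]).round(1),"tgt",tgt.round(1))
def Ryaw(th): return Ro.from_euler("xyz",[np.pi,0,th]).as_matrix()
E
python3 - <<'E'
from cell import *
from h import *
s=read_state();plan(s,[493,-325.5,305],Ryaw(1.304))
E
```

```text
turn units [-8.000e-04 -3.000e-04 -4.226e-01] shift units(new axes) [0.6041 0.2603 0.1978] dist 343.4 tgt [ 493.  -325.5  305. ]
```

Request:
{"api": "jog_arm", "payload": {"steps": [[1,0,0,0,0,0,-0.0845],[1,0,0,0,0,0,-0.0845],[1,0.06,0.026,0,0,0,-0.0845],[1,0.06,0.026,0,0,0,-0.0845],[1,0.08,0.035,0,0,0,-0.0845],[1,0.1,0.044,0,0,0,0],[1,0.1,0.044,0,0,0,0],[1,0.1,0.044,0,0,0,0],[1,0.06,0.026,0.03,0,0,0],[1,0.02,0.015,0.05,0,0,0]]}}

```text
clock: 1.35
eef_pos: [514.3, -361.0, 364.9]
tool_rot: [3.14, -0.001, 1.308]
force: [-0.4, 0.1, -1.1]
width: 85.3
gripper_force: 0.0
```

```bash
python3 - <<'E'
from cell import *
from h import *
s=read_state();print(s["qpos"].round(2));plan(s,[493,-325.5,262],Ryaw(1.304))
E
```

```text
[ 0.68  0.64 -0.19  1.62  0.14  0.89  0.18]
turn units [ 0.001  -0.0005  0.002 ] shift units(new axes) [ 0.0573 -0.0599  0.2057] dist 110.9 tgt [ 493.  -325.5  262. ]
```

Request:
{"api": "jog_arm", "payload": {"steps": [[1,0.03,-0.03,0,0,0,0],[1,0.027,-0.03,0,0,0,0],[1,0,0,0.05,0,0,0],[1,0,0,0.06,0,0,0],[1,0,0,0.06,0,0,0],[1,0,0,0.036,0,0,0],[1,0,0,0,0,0,0]]}}

```text
clock: 2.22
eef_pos: [490.4, -328.1, 260.5]
tool_rot: [-3.139, -0.001, 1.304]
force: [0.1, 0.1, 0.1]
width: 85.5
gripper_force: 0.0
```

```bash
python3 - <<'E'
from cell import *
from h import *
s=read_state();plan(s,[493,-325.5,262],Ryaw(1.304))
o=[]
for n,b in(("scene",(235-80,310,160,290)),("top",(170,270,380,510))):
    d=get_image(n);np.savez(n+"1.npz",**d);o.append(cv2.resize(d["pixels"][b[0]:b[1],b[2]:b[3]],(390,400),interpolation=cv2.INTER_CUBIC))
cv2.imwrite("pics/d.png",np.hstack(o)[:,:,::-1])
E
```

```text
turn units [-0.0014 -0.0004 -0.    ] shift units(new axes) [ 0.0065  0.0036 -0.0031] dist 4.0 tgt [ 493.  -325.5  262. ]
```

View pics/d.png

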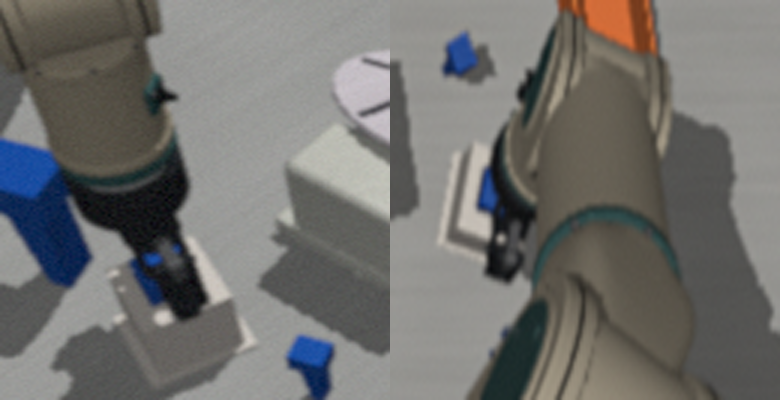

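The scene view shows the key head between the open fingers, with no sign of contact. I'll nudge slightly and close.

Request:
{"api": "jog_arm", "payload": {"steps": [[1,0.005,0.003,-0.003,0,0,0],[-1,0,0,0,0,0,0],[-1,0,0,0,0,0,0],[-1,0,0,0,0,0,0],[-1,0,0,0,0,0,0],[-1,0,0,0,0,0,0]]}}

```text
clock: 3.08
eef_pos: [493.1, -326.6, 263.7]
tool_rot: [3.141, 0.0, 1.304]
force: [-1.0, 0.2, 5.6]
width: 32.7
gripper_force: 61.0
```

Request:
{"api": "jog_arm", "payload": {"steps": [[-1,0,0,-0.03,0,0,0],[-1,0,0,-0.05,0,0,0],[-1,0,0,-0.07,0,0,0],[-1,0,0,-0.07,0,0,0],[-1,0,0,-0.07,0,0,0],[-1,0,0,-0.05,0,0,0],[-1,0,0,0,0,0,0],[-1,0,0,0,0,0,0]]}}

```text
clock: 4.08
eef_pos: [492.4, -326.2, 432.2]
tool_rot: [-3.14, -0.001, 1.304]
force: [-0.7, -0.4, -1.8]
width: 32.9
gripper_force: 60.2
```

```bash
python3 - <<'E'
from cell import *
from h import *
s=read_state();print(s["eef_pos"],s["qpos"].round(2),s["force"])
o=[]
for n,b in(("scene",(155,310,160,290)),("top",(170,270,380,510))):
    d=get_image(n);np.savez(n+"2.npz",**d)
    p=proj(d,s["eef_pos"]+[0,0,-185]).ravel().astype(int);print(n,p)
    o.append(cv2.resize(d["pixels"][max(p[1]-60,0):max(p[1]-60,0)+100,p[0]-50:p[0]+50],(390,390),interpolation=cv2.INTER_CUBIC))
cv2.imwrite("pics/e.png",np.hstack(o)[:,:,::-1])
E
```

```text
[ 492.38584481 -326.1506896   432.24231919] [ 0.67  0.52 -0.2   1.65  0.12  0.99  0.16] [-0.66758606 -0.40657292 -1.81382934]
scene [201 219]
top [427 209]
```

View pics/e.png

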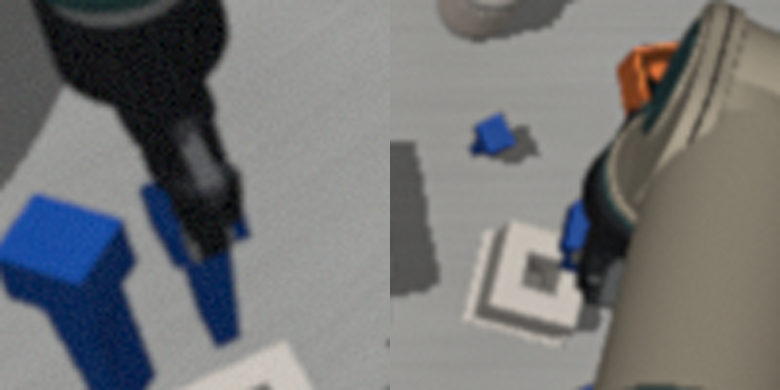

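The scene crop shows the gripped key. The blade's left edge slants from (180,265) to (215,345), while the right edge is nearly straight. I'll measure this in the key's plane.

```bash
python3 - <<'E'
from h import *
d=np.load("scene2.npz");e=np.array([492.7,-326.2,432.5]);R=Ryaw(1.304)
m=cv2.inRange(cv2.cvtColor(d["pixels"],cv2.COLOR_RGB2HSV),(105,120,30),(125,255,255))
k,l,st,ce=cv2.connectedComponentsWithStats(m)
P=proj(d,[e+[0,0,-230]])[0];print(P)
v,u=np.nonzero(m);n=R[:,1];X=onplane(d,np.c_[u,v],n,n@(e+12*n))-e
tx=X@R[:,0];z=X[:,2]
for h in range(-135,-275,-8):
    s=(abs(z-h)<4)&(abs(tx)<40);
    if s.any():print(h,"tool x from",tx[s].min().round(1),"to",tx[s].max().round(1),s.sum())
E
```

```text
[206.0070539  232.73054224]
-135 tool x from -39.7 to -8.4 28
-143 tool x from -39.9 to -9.5 28
-151 tool x from -39.0 to -9.4 24
-159 tool x from -39.6 to -9.3 23
-167 tool x from -39.8 to 18.1 22
-175 tool x from -39.3 to 19.0 19
-183 tool x from -16.0 to 18.5 12
-191 tool x from -12.5 to 8.1 28
-199 tool x from -11.8 to 7.6 28
-207 tool x from -12.4 to 6.0 26
-215 tool x from -12.3 to 4.4 23
-223 tool x from -11.7 to 4.6 22
-231 tool x from -11.6 to 3.5 19
-239 tool x from -10.9 to 2.4 18
-247 tool x from -10.3 to 2.1 16
-255 tool x from -9.6 to 1.5 12
```

```bash
python3 - <<'E'
from h import *
d=np.load("scene2.npz");e=np.array([492.7,-326.2,432.5]);R=Ryaw(1.304)
hsv=cv2.cvtColor(d["pixels"],cv2.COLOR_RGB2HSV)
m=cv2.inRange(hsv,(105,120,30),(125,255,255))
for r in range(205,252,3):
    u=np.nonzero(m[r,185:225])[0]+185;u=u[u>=188];print(r,u.min() if len(u) else 0,u.max() if len(u) else 0,len(u),d["pixels"][r,u[::2],2].tolist() if len(u) else"")
B=np.array([[x,y,z] for z,xs in((0,(-6,8)),(80,(-14,8))) for x in xs for y in(-12,12)],float)
for s in(1,-1):  # key x = s*tool x ; key y = s*... z up
    kx=s*R[:,0];kz=np.array([0,0,1.]);ky=np.cross(kz,kx);A=np.c_[kx,ky,kz]
    p=proj(d,e+[0,0,-256]+(B+[-0,0,0]+[4 -4,0,0])@A.T).round(1);print("keyx=%+d toolx"%s,[(b.astype(int).tolist(),q.tolist()) for b,q in zip(B,p)])
E
```

```text
205 0 0 0 
208 188 194 7 [91, 90, 78, 38]
211 189 195 7 [92, 91, 86, 40]
214 190 196 7 [85, 95, 85, 49]
217 191 213 10 [83, 89, 91, 65, 75]
220 193 197 5 [82, 83, 82]
223 194 208 6 [86, 82, 79]
226 196 209 13 [85, 87, 80, 72, 80, 80, 84]
229 199 209 11 [87, 84, 83, 81, 81, 82]
232 200 209 10 [82, 80, 84, 81, 81]
235 201 210 10 [87, 81, 83, 81, 83]
238 203 210 8 [83, 82, 82, 81]
241 204 210 7 [84, 83, 84, 83]
244 205 211 7 [87, 84, 81, 88]
247 0 0 0 
250 188 188 1 [89]
keyx=+1 toolx [([-6, -12, 0], [207.8, 245.7]), ([-6, 12, 0], [203.2, 237.2]), ([8, -12, 0], [214.3, 242.7]), ([8, 12, 0], [209.6, 234.2]), ([-14, -12, 80], [196.4, 223.8]), ([-14, 12, 80], [191.6, 215.0]), ([8, -12, 80], [207.5, 219.0]), ([8, 12, 80], [202.5, 210.3])]
keyx=-1 toolx [([-6, -12, 0], [208.7, 234.7]), ([-6, 12, 0], [213.4, 243.1]), ([8, -12, 0], [202.2, 237.6]), ([8, 12, 0], [206.9, 246.1]), ([-14, -12, 80], [205.5, 209.0]), ([-14, 12, 80], [210.4, 217.7]), ([8, -12, 80], [194.6, 213.7]), ([8, 12, 80], [199.5, 222.5])]
```

Request:
{"api": "jog_arm", "payload": {"steps": [[-1,0,0,0,0,0,-0.09],[-1,0,0,0,0,0,-0.09],[-1,0,0,0,0,0,-0.09],[-1,0,0,0,0,0,-0.09],[-1,0,0,0,0,0,-0.09],[-1,0,0,0,0,0,-0.09],[-1,0,0,0,0,0,0],[-1,0,0,0,0,0,0]]}}

```text
clock: 5.18
eef_pos: [492.8, -326.5, 432.5]
tool_rot: [-3.141, -0.001, 2.381]
force: [0.1, -0.2, -1.1]
width: 33.1
gripper_force: 60.2
```

```bash
python3 - <<'E'
from cell import *
from h import *
s=read_state();e=s["eef_pos"];R=Ro.from_euler("xyz",s["tool_rot"]).as_matrix();print(e,s["tool_rot"],s["qpos"].round(2))
d=get_image("scene");np.savez("scene3.npz",**d)
m=cv2.inRange(cv2.cvtColor(d["pixels"],cv2.COLOR_RGB2HSV),(105,120,30),(125,255,255))
v,u=np.nonzero(m);n=R[:,1]
c=-d["R"].T@d["t"];sg=np.sign((c-e)@n);print("cam side",sg, "view in tool",R.T@((e-[0,0,210])-c))
X=onplane(d,np.c_[u,v],n,n@(e+sg*12*n))-e;tx=X@R[:,0];z=X[:,2]
for h in range(-135,-275,-8):
    k=(abs(z-h)<4)&(abs(tx)<32)
    if k.any():print(h,"tool x",tx[k].min().round(1),tx[k].max().round(1),k.sum())
p=proj(d,[e-[0,0,205]])[0].astype(int);cv2.imwrite("pics/f.png",cv2.resize(d["pixels"][p[1]-50:p[1]+50,p[0]-50:p[0]+50],(500,500),interpolation=cv2.INTER_CUBIC)[:,:,::-1])
E
```

```text
[ 492.75220218 -326.48821769  432.543627  ] [-3.14146691e+00 -1.25664569e-03  2.38063963e+00] [ 0.85  0.55 -0.49  1.64  0.29  1.02  1.07]
cam side 1.0 view in tool [ 559.35609689 -191.93651016  770.38154936]
-135 tool x -30.4 5.8 19
-143 tool x -32.0 9.9 21
-151 tool x -31.5 12.4 21
-159 tool x -31.1 10.8 20
-167 tool x -30.6 16.7 20
-175 tool x -30.1 1.7 17
-183 tool x -31.7 4.2 17
-191 tool x -31.2 3.3 15
-199 tool x -30.7 -1.7 15
-207 tool x -28.6 2.4 16
-215 tool x -31.9 1.6 13
-223 tool x -31.4 -3.6 14
-231 tool x -27.5 -1.1 12
-239 tool x -21.8 -2.0 9
-247 tool x -14.2 -3.8 7
```

View pics/f.png

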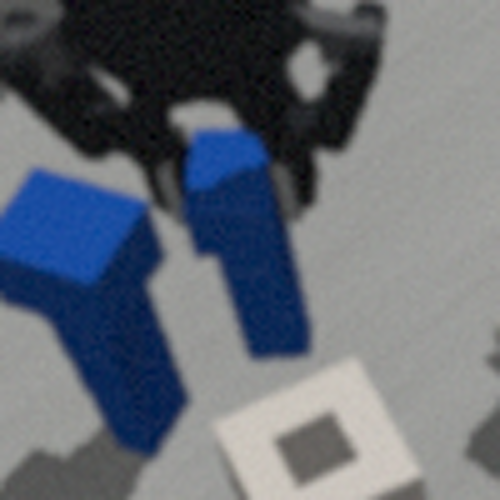

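The crop shows the key's face towards −tool x, so I turned to a face-on view. The depth slope of that face tells whether it's the tapered one.

```bash
python3 - <<'E'
from h import *
d=np.load("scene3.npz");e=np.array([492.75,-326.5,432.5]);R=Ryaw(2.3806)
m=cv2.inRange(cv2.cvtColor(d["pixels"],cv2.COLOR_RGB2HSV),(105,120,30),(125,255,255))
A=(cloud(d)-e)@R  # tool coordinates
k=(m>0)&(np.linalg.norm(A-[0,0,205],axis=2)<75)&(abs(A[...,1])<20);P=A[k]
for h in range(135,270,10):
    s=abs(P[:,2]-h)<5
    if s.any():print(h,s.sum(),"x",np.percentile(P[s,0],[5,50,95]).round(1),"y",P[s,1].min().round(1),P[s,1].max().round(1))
s=(P[:,2]>185)&(P[:,2]<248);f=np.polyfit(P[s,2],P[s,0],1);print("slope deg",np.degrees(np.arctan(f[0])))
s=(P[:,2]>150)&(P[:,2]<172);f=np.polyfit(P[s,2],P[s,0],1);print("head slope",np.degrees(np.arctan(f[0])))
E
```

```text
145 26 x [-17.1  -5.1   4.8] y -15.6 15.5
155 304 x [-20.8  -6.4  15.7] y -15.3 18.8
165 55 x [-21.4 -20.1 -18.4] y -12.8 19.0
175 53 x [-21.3 -19.7 -17.5] y -11.7 18.6
185 5 x [-19.7 -19.6 -18.6] y -2.5 16.0
195 30 x [-13.3 -12.3 -10.4] y -9.0 13.2
205 42 x [-12.8 -11.8  -8. ] y -9.1 13.7
215 37 x [-13.6 -11.9  -6.2] y -8.7 13.9
225 40 x [-12.9 -11.9  -6.4] y -8.7 13.6
235 38 x [-13.  -11.9  -9.1] y -9.1 13.8
245 35 x [-13.7 -11.8 -10. ] y -9.1 13.2
255 20 x [-12.5 -11.8 -10.6] y -8.3 11.5
slope deg 0.11189318569858842
head slope -49.530045405628826
```

The flat face (0.1° slope) faces −tool x, so the tapered side is at +tool x and key x = −tool x. That means no half turn is needed.

```bash
cat >> h.py <<'E'
H=np.load("hub.npz");hR=H["R"];ht=H["t"]
RT=np.c_[-hR[:,0],hR[:,1],-hR[:,2]]
OFF=np.array([-4,0,179.])   # shoulder point in tool frame
def tcp_for(x,y,h,off=OFF): return ht+hR@np.array([x,y,h],float)-RT@off
E
python3 - <<'E'
from cell import *
from h import *
s=read_state();plan(s,tcp_for(-3,0,105),RT);plan(s,tcp_for(-3,0,190),RT)
s2=dict(s);s2["tool_rot"]=Ro.from_matrix(RT).as_euler("xyz");plan(s2,s["eef_pos"]+[0,0,70],RT)
E
```

```text
turn units [ 0.0855 -0.2343  0.3286] shift units(new axes) [ 0.911   0.1394 -0.4128] dist 504.9 tgt [493.  177.5 400.4]
turn units [ 0.0855 -0.2343  0.3286] shift units(new axes) [ 0.911   0.1394 -0.5828] dist 545.2 tgt [488.1 217.1 475.4]
turn units [-0.  0.  0.] shift units(new axes) [-0.0658 -0.001  -0.1236] dist 70.0 tgt [ 492.8 -326.4  502.8]
```

Request:
{"api": "jog_arm", "payload": {"steps": [[-1,0,0,-0.04,0.0171,-0.0469,0.0657],[-1,0,0,-0.04,0.0171,-0.0469,0.0657],[-1,0,0,-0.04,0.0171,-0.0469,0.0657],[-1,0,0,0,0.0171,-0.0469,0.0657],[-1,0,0,0,0.0171,-0.0469,0.0657],[-1,0,0,0,0,0,0],[-1,0.06,0.01,-0.03,0,0,0],[-1,0.09,0.014,-0.045,0,0,0],[-1,0.09,0.014,-0.045,0,0,0],[-1,0.09,0.014,-0.045,0,0,0]]}}

```text
clock: 6.48
eef_pos: [490.6, -133.1, 487.7]
tool_rot: [-3.133, 0.487, 1.717]
force: [1.2, -0.1, -1.3]
width: 33.1
gripper_force: 60.2
```

```bash
python3 - <<'E'
from cell import *
from h import *
s=read_state();print(s["qpos"].round(2));plan(s,tcp_for(-3,0,150),RT)
E
```

```text
[ 0.19  0.32 -0.19  1.88  0.66  0.99 -0.23]
turn units [ 0.001  -0.0008  0.0018] shift units(new axes) [ 0.6243  0.0914 -0.2252] dist 335.0 tgt [490.4 198.4 440.1]
```

Request:
{"api": "jog_arm", "payload": {"steps": [[-1,0.09,0.013,-0.035,0,0,0],[-1,0.09,0.013,-0.035,0,0,0],[-1,0.09,0.013,-0.035,0,0,0],[-1,0.09,0.013,-0.035,0,0,0],[-1,0.09,0.013,-0.03,0,0,0],[-1,0.09,0.013,-0.03,0,0,0],[-1,0.06,0.01,-0.02,0,0,0],[-1,0.02,0.004,-0.006,0,0,0],[-1,0,0,0,0,0,0],[-1,0,0,0,0,0,0]]}}

```text
clock: 7.72
eef_pos: [490.5, 193.5, 441.5]
tool_rot: [-3.134, 0.491, 1.713]
force: [-0.1, -0.2, -1.1]
width: 32.7
gripper_force: 60.2
```

```bash
python3 - <<'E'
from cell import *
from h import *
s=read_state();e=s["eef_pos"];R=Ro.from_euler("xyz",s["tool_rot"]).as_matrix();print(s["qpos"].round(2));plan(s,tcp_for(-3,0,105),RT)
o=[]
for n in("scene","top"):
    d=get_image(n);np.savez(n+"4.npz",**d)
    m=cv2.inRange(cv2.cvtColor(d["pixels"],cv2.COLOR_RGB2HSV),(105,120,30),(125,255,255))
    A=(cloud(d)-ht)@hR;k=(m>0)&(np.hypot(A[...,0],A[...,1])<60)&(A[...,2]>40);P=A[k];print(n,len(P))
    for h in range(60,190,10):
        q=P[abs(P[:,2]-h)<5]
        if len(q)>3:print(h,len(q),"hub x",np.percentile(q[:,0],[3,50,97]).round(1),"y",np.percentile(q[:,1],[3,50,97]).round(1))
    p=proj(d,[ht+40*hR[:,2]])[0].astype(int);o.append(cv2.resize(d["pixels"][p[1]-50:p[1]+50,p[0]-50:p[0]+50],(400,400),interpolation=cv2.INTER_CUBIC))
cv2.imwrite("pics/g.png",np.hstack(o)[:,:,::-1])
E
```

```text
[-0.35  0.49 -0.33  1.76  0.6   1.25 -0.81]
turn units [0.0002 0.0009 0.0001] shift units(new axes) [0.0099 0.0012 0.0877] dist 44.1 tgt [493.  177.5 400.4]
scene 586
70 26 hub x [ 2.9  7.2 12.4] y [-7.4  1.3 12.5]
80 43 hub x [-0.4  7.7 10.9] y [-8.2  4.8 13. ]
90 43 hub x [ 0.9  7.  10.6] y [-7.7  3.1 12.9]
100 47 hub x [ 2.2  7.7 11.1] y [-8.   4.3 13.4]
110 43 hub x [-1.5  7.1 10.9] y [-7.5  3.1 12.9]
120 52 hub x [-2.2  7.8 10.2] y [-9.2  4.4 12.9]
130 47 hub x [-3.1  7.8 11.3] y [-8.7  5.  12.9]
140 48 hub x [-3.7  7.5 11.4] y [-8.8  3.4 13.3]
150 49 hub x [ 2.5 14.7 18. ] y [-11.7   5.1  18.4]
160 69 hub x [10.5 16.5 19.9] y [-12.3   3.7  17.7]
170 64 hub x [12.  16.5 19.5] y [-14.2   4.1  17. ]
180 55 hub x [-5.7 11.1 19. ] y [-14.9   1.3  16.3]
top 312
80 19 hub x [ 6.1  9.9 11.7] y [-12.2  -4.4   6.9]
90 12 hub x [ 3.5  8.8 11.3] y [-13.   -6.5   5.2]
100 16 hub x [ 7.8 10.7 11.9] y [-12.4  -1.    8.3]
110 20 hub x [ 6.8  9.9 13. ] y [-12.8  -4.7   7. ]
120 17 hub x [ 2.5 10.  12.3] y [-13.3  -8.1   5.2]
130 14 hub x [ 3.3 10.3 11.5] y [-12.5  -4.    6. ]
140 8 hub x [ 9.5 11.1 12.6] y [-12.2  -3.6   5.1]
150 8 hub x [14.1 18.  19.6] y [-17.5  -4.2   2.8]
160 22 hub x [16.1 18.8 21.4] y [-17.4  -5.5   8.3]
170 31 hub x [15.3 18.4 20.7] y [-17.4  -4.5  10.8]
180 134 hub x [-15.1   3.1  18.4] y [-16.3   0.8  14.9]
```

View pics/g.png

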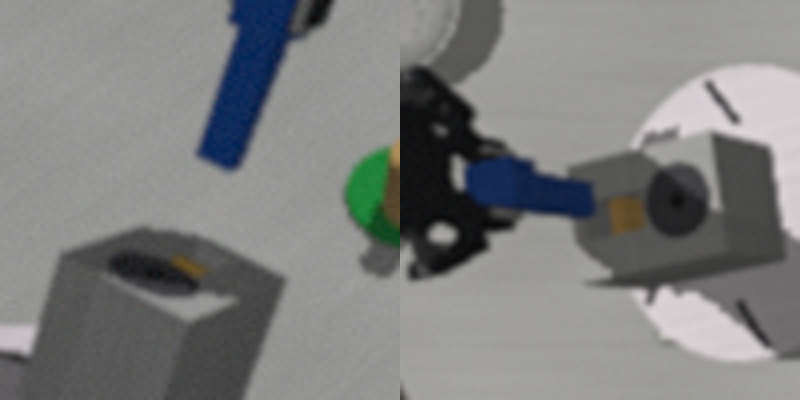

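The crop shows the key parallel to the keyway, with its nose about 69 mm above the face. The two cameras' y biases cancel, and the flat face is at hub x ≈ +8.8. I'll shift slightly and lower it in.

Request:
{"api": "jog_arm", "payload": {"steps": [[-1,0.0066,0.0006,0,0,0,0],[-1,0,0,0.05,0,0,0],[-1,0,0,0.05,0,0,0],[-1,0,0,0.02,0,0,0],[-1,0,0,0.01,0,0,0],[-1,0,0,0.01,0,0,0],[-1,0,0,0.01,0,0,0],[-1,0,0,0,0,0,0]]}}

```text
clock: 8.82
eef_pos: [494.5, 163.1, 373.4]
tool_rot: [-3.134, 0.49, 1.715]
force: [0.9, -0.3, -1.2]
width: 33.0
gripper_force: 60.2
```

```bash
cat > st.py <<'E'
from cell import *
from h import *
s=read_state();R=Ro.from_euler("xyz",s["tool_rot"]).as_matrix()
print("shoulder in hub",(hR.T@(s["eef_pos"]+R@[-2.8,0,179]-ht)).round(1),"force hub axes",(hR.T@s["force"]).round(2),"torque",(hR.T@s["torque"]).round(2),"w",s["width"].round(1),s["clock"])
E
python3 st.py
```

```text
Traceback (most recent call last):
  File "st.py", line 4, in <module>
    print("shoulder in hub",(hR.T@(s["eef_pos"]+R@[-2.8,0,179]-ht)).round(1),"force hub axes",(hR.T@s["force"]).round(2),"torque",(hR.T@s["torque"]).round(2),"w",s["width"].round(1),s["clock"])
                                                                                                                                                                  ^^^^^^^^^^^^^^^^
AttributeError: 'float' object has no attribute 'round'
```

Request:
{"api": "jog_arm", "payload": {"steps": [[-1,0,0,0.01,0,0,0],[-1,0,0,0.01,0,0,0],[-1,0,0,0.01,0,0,0],[-1,0,0,0.01,0,0,0],[-1,0,0,0,0,0,0]]}}

```text
clock: 9.45
eef_pos: [495.8, 152.9, 355.5]
tool_rot: [-3.133, 0.492, 1.714]
force: [0.9, -3.1, -0.3]
width: 32.7
gripper_force: 60.1
```

```bash
sed -i 's/s\["width"\].round(1)/s["width"]/' st.py; python3 st.py
```

```text
shoulder in hub [-3.1 -0.1 53.7] force hub axes [ 2.69  0.49 -1.75] torque [ 0.07 -0.26  0.01] w 32.734209971211015 9.45
```

Request:
{"api": "jog_arm", "payload": {"steps": [[-1,-0.003,0,0,0,0,0],[-1,-0.001,0,0.01,0,0,0],[-1,-0.001,0,0.01,0,0,0],[-1,-0.001,0,0.01,0,0,0],[-1,0,0,0.006,0,0,0],[-1,0,0,0.006,0,0,0],[-1,0,0,0,0,0,0]]}}

```text
clock: 10.32
eef_pos: [497.5, 141.0, 338.4]
tool_rot: [-3.133, 0.491, 1.715]
force: [1.0, -2.7, 0.5]
width: 33.0
gripper_force: 60.2
```

```bash
python3 st.py
```

```text
shoulder in hub [-0.6  0.1 33. ] force hub axes [ 2.77  0.61 -0.87] torque [ 0.17 -0.27 -0.01] w 33.03594183157312 10.325
```

Request:
{"api": "jog_arm", "payload": {"steps": [[-1,-0.001,0,0.006,0,0,0],[-1,0,0,0.006,0,0,0],[-1,0,0,0.004,0,0,0],[-1,0,0,0,0,0,0]]}}

```text
clock: 10.82
eef_pos: [498.0, 136.9, 331.7]
tool_rot: [-3.134, 0.491, 1.715]
force: [1.7, -3.3, 1.6]
width: 32.8
gripper_force: 60.2
```

```bash
python3 st.py
```

```text
shoulder in hub [-0.1  0.2 25.1] force hub axes [ 3.86  1.2  -0.23] torque [ 0.22 -0.56 -0.06] w 32.83796918564224 10.825
```

Request:
{"api": "jog_arm", "payload": {"steps": [[-1,0,0,0.004,0,0,0],[-1,0,0,0.003,0,0,0],[-1,0,0,0,0,0,0]]}}

```text
clock: 11.2
eef_pos: [498.2, 135.3, 328.7]
tool_rot: [-3.134, 0.491, 1.715]
force: [0.7, -4.6, 2.3]
width: 32.9
gripper_force: 60.5
```

```bash
python3 st.py
```

```text
shoulder in hub [-0.2  0.2 21.8] force hub axes [ 5.2   0.01 -0.13] torque [ 0.12 -0.87 -0.04] w 32.87775794010565 11.2
```

Request:
{"api": "jog_arm", "payload": {"steps": [[1,0,0,0,0,0,0],[1,0,0,0,0,0,0],[1,0,0,0,0,0,0],[1,0,0,0,0,0,0],[1,0,0,-0.04,0,0,0],[1,0,0,-0.06,0,0,0],[1,0,0,-0.08,0,0,0],[1,0,0,-0.08,0,0,0]]}}

```text
clock: 12.2
eef_pos: [490.1, 196.9, 444.5]
tool_rot: [-3.134, 0.49, 1.715]
force: [0.8, 0.5, -0.9]
width: 85.4
gripper_force: 0.0
```

```bash
cat > key.py <<'E'
from cell import *
from h import *
import sys
for n in("scene","top"):
    d=get_image(n);np.savez(n+"5.npz",**d)
    m=cv2.inRange(cv2.cvtColor(d["pixels"],cv2.COLOR_RGB2HSV),(105,120,30),(125,255,255))
    A=(cloud(d)-ht)@hR;k=(m>0)&(np.hypot(A[...,0],A[...,1])<60)&(A[...,2]>-5)&(A[...,2]<120);P=A[k];print(n,len(P))
    for h in range(0,70,6):
        q=P[abs(P[:,2]-h)<3]
        if len(q)>3:print(h,len(q),"hub x",np.percentile(q[:,0],[3,50,97]).round(1),"y",np.percentile(q[:,1],[3,50,97]).round(1))
    if len(P): t=P[P[:,2]>np.percentile(P[:,2],98)-6];print("top h",np.median(t[:,2]),t[:,:2].mean(0).round(1))
E
python3 key.py; python3 st.py
```

```text
scene 330
0 19 hub x [-4.9  7.7 14.7] y [-9.5  7.1 14. ]
6 30 hub x [-8.5  6.  10. ] y [-7.6  5.4 13.6]
12 25 hub x [-1.2  5.7  9.1] y [-10.1   3.3  14. ]
18 17 hub x [-1.1  7.3  9.8] y [-9.7  2.7 14.8]
24 28 hub x [-0.2 13.9 17. ] y [-9.7  8.3 18.3]
30 42 hub x [-10.2  13.9  17.1] y [-10.3   8.4  18.6]
36 41 hub x [-11.4  13.6  16. ] y [-10.8   8.7  19.2]
42 44 hub x [-11.4  14.   17.7] y [-11.5  10.5  18.8]
48 49 hub x [-9.4 13.2 17.1] y [-9.5  9.  18.7]
54 35 hub x [-8.1  4.6 15. ] y [-8.5  4.5 16.9]
top h 50.692604671325995 [6.5 5.6]
top 191
24 6 hub x [10.1 16.7 17.3] y [-16.6 -13.3   4.1]
30 12 hub x [11.8 17.2 19.2] y [-16.4  -6.5   8.3]
36 17 hub x [-8.2 16.4 18.9] y [-17.1  -4.3   9.4]
42 15 hub x [-6.4 16.4 18.9] y [-17.1 -10.9  13.6]
48 48 hub x [-17.8  -0.2  17.8] y [-17.3  -2.2  14.2]
54 87 hub x [-17.2   1.   17.2] y [-16.2  -1.5  12.9]
top h 52.348438582357375 [ 0.8 -1.7]
shoulder in hub [ -2.4   1.9 156.4] force hub axes [-1.49  0.37  0.47] torque [0.06 0.46 0.01] w 85.25491336847703 12.3
```

Key sits in the keyway with its shoulder about 21 mm above the face, released. Next, the tamper.

```bash
python3 - <<'E'
from cell import *
from h import *
s=read_state();plan(s,[500.8,304.6,340],Ryaw(1.708))
S=np.load("scene5.npz");T=np.load("top5.npz");c={}
for n,d in(("T",T),("S",S)):
    hsv=cv2.cvtColor(d["pixels"],cv2.COLOR_RGB2HSV);A=cloud(d)
    m=cv2.inRange(hsv,(3,60,40),(22,255,255))>0;r=np.hypot(A[...,0]-500,A[...,1]-305)<60
    k=m&r&(abs(A[...,2]-130)<5);v,u=np.nonzero(k)
    if len(u):c[n]=[u.mean(),v.mean()]
    f=m&r&(A[...,2]>6)&(A[...,2]<62);q=A[f];print(n,len(u),c.get(n),"foot xy range",q.min(0).round(0) if len(q) else 0,q.max(0).round(0) if len(q) else 0)
    f=m&r&(abs(A[...,2]-55)<4);v,u=np.nonzero(f)
    if len(u)>5:print(" foot top ring",cv2.minEnclosingCircle(onplane(d,np.c_[u,v],[0,0,1],55)[:,:2].astype(np.float32)))
    g=(cv2.inRange(hsv,(45,100,30),(80,255,255))>0)&(np.hypot(A[...,0]-500,A[...,1]-315)<80);v,u=np.nonzero(g);print("pad",len(u),cv2.minEnclosingCircle(onplane(d,np.c_[u,v],[0,0,1],5)[:,:2].astype(np.float32)))
if len(c)==2:print("tri",tri(T,[c["T"]],S,[c["S"]]))
E
```

```text
turn units [0.0009 0.2427 0.0033] shift units(new axes) [0.2058 0.0492 0.2139] dist 150.4 tgt [500.8 304.6 340. ]
T 21 [np.float64(209.04761904761904), np.float64(212.0)] foot xy range [477. 279.  19.] [520. 313.  61.]
 foot top ring ((502.58807373046875, 297.9502868652344), 23.028221130371094)
pad 107 ((494.1833190917969, 284.8664245605469), 32.20344543457031)
S 56 [np.float64(400.7142857142857), np.float64(111.375)] foot xy range [476. 279.   7.] [528. 331.  62.]
 foot top ring ((504.8608093261719, 302.7060546875), 27.08403968811035)
pad 413 ((497.07318115234375, 314.71337890625), 53.791648864746094)
tri [[502.47766033 300.71989551 130.56744452]]
```

Request:
{"api": "jog_arm", "payload": {"steps": [[1,0,0,-0.02,0,0.081,0.001],[1,0,0,0,0,0.081,0.001],[1,0,0,0,0,0.081,0.001],[1,0.1,0.024,0,0,0,0],[1,0.1,0.024,0.05,0,0,0],[1,0,0,0.09,0,0,0],[1,0,0,0.08,0,0,0],[1,0,0,0,0,0,0]]}}

```text
clock: 13.3
eef_pos: [498.5, 301.5, 338.4]
tool_rot: [-3.129, 0.008, 1.706]
force: [-0.2, 0.1, -0.0]
width: 85.4
gripper_force: 0.0
```

```bash
python3 - <<'E'
from cell import *
from h import *
s=read_state();print(s["qpos"].round(2));plan(s,[500.5,305,245],Ryaw(1.708))
E
```

```text
[-0.32  0.65 -0.43  1.76  0.35  0.82 -0.78]
turn units [-0.0061  0.0039 -0.0012] shift units(new axes) [0.0065 0.0049 0.1869] dist 93.5 tgt [500.5 305.  245. ]
```

Request:
{"api": "jog_arm", "payload": {"steps": [[1,0.0065,0.005,0,-0.006,0.004,0],[1,0,0,0.06,0,0,0],[1,0,0,0.07,0,0,0],[1,0,0,0.057,0,0,0],[1,0,0,0,0,0,0],[-1,0,0,0,0,0,0],[-1,0,0,0,0,0,0],[-1,0,0,0,0,0,0],[-1,0,0,0,0,0,0],[-1,0,0,0,0,0,0]]}}

```text
clock: 14.55
eef_pos: [502.1, 307.0, 249.3]
tool_rot: [3.134, -0.004, 1.706]
force: [-0.8, -0.7, 5.7]
width: 27.0
gripper_force: 58.4
```

```bash
python3 - <<'E'
from cell import *
from h import *
s=read_state();print(s["eef_pos"],s["tool_rot"],s["force"],s["torque"]);plan(s,[500.5,305,245],Ryaw(1.708))
E
```

```text
[502.14527162 307.01308659 249.29137033] [ 3.13409344 -0.00421129  1.70571756] [-0.82243901 -0.6564732   5.74879494] [-0.11883782  0.34686034 -0.0483004 ]
turn units [ 0.0038 -0.0021 -0.0011] shift units(new axes) [-0.0035 -0.0038  0.0086] dist 5.0 tgt [500.5 305.  245. ]
```

Request:
{"api": "jog_arm", "payload": {"steps": [[-1,0,0,-0.03,0,0,0],[-1,0,0,-0.06,0,0,0],[-1,0,0,-0.1,0,0,0],[-1,0,0,-0.1,0,0,0],[-1,0,0,-0.06,0,0,0],[-1,0,0,0,0,-0.08,0],[-1,0,0,0,0,-0.08,0],[-1,0,0,0,0,-0.08,0],[-1,0,0,0,0,0,0]]}}

```text
clock: 15.68
eef_pos: [500.2, 307.6, 423.0]
tool_rot: [3.135, 0.474, 1.706]
force: [-0.3, 1.1, -1.6]
width: 26.5
gripper_force: 59.3
```

```bash
cat > tp.py <<'E'
from cell import *
from h import *
import sys
s=read_state();R=Ro.from_euler("xyz",s["tool_rot"]).as_matrix();o=np.array([0,0,244.3])
print("tamper bottom in hub",(hR.T@(s["eef_pos"]+R@o-ht)).round(1),"F hub",(hR.T@s["force"]).round(2),"tq",(hR.T@s["torque"]).round(2),"w",round(s["width"],1),s["clock"])
plan(s,tcp_for(-2,0,float(sys.argv[1]),o),RT)
E
python3 tp.py 75
```

```text
tamper bottom in hub [-113.    27.6  120. ] F hub [-1.74 -0.14 -0.84] tq [-0.03  0.81  0.01] w 26.5 15.675
turn units [ 0.0057 -0.0077 -0.0031] shift units(new axes) [-0.2145 -0.0497  0.0899] dist 118.9 tgt [491.6 189.6 433.9]
```

Request:
{"api": "jog_arm", "payload": {"steps": [[-1,0,0,0,0.0057,-0.0077,-0.003],[-1,-0.07,-0.017,0,0,0,0],[-1,-0.08,-0.018,0,0,0,0],[-1,-0.0645,-0.015,0.03,0,0,0],[-1,0,0,0.06,0,0,0],[-1,0,0,0,0,0,0],[-1,0,0,0,0,0,0]]}}

```text
clock: 16.55
eef_pos: [492.2, 188.5, 435.1]
tool_rot: [-3.136, 0.49, 1.709]
force: [0.2, 0.9, -2.1]
width: 26.8
gripper_force: 59.3
```

```bash
python3 tp.py 55; python3 - <<'E'
from cell import *
from h import *
o=[]
for n in("scene","top"):
    d=get_image(n);np.savez(n+"6.npz",**d)
    hsv=cv2.cvtColor(d["pixels"],cv2.COLOR_RGB2HSV);A=(cloud(d)-ht)@hR
    for nm,m in(("wood",cv2.inRange(hsv,(3,60,40),(22,255,255))),("blue",cv2.inRange(hsv,(105,120,30),(125,255,255)))):
        P=A[(m>0)&(np.hypot(A[...,0],A[...,1])<60)&(A[...,2]>20)&(A[...,2]<150)]
        for h in range(30,135,15):
            q=P[abs(P[:,2]-h)<7]
            if len(q)>3:print(n,nm,h,len(q),"x",np.percentile(q[:,0],[3,97]).round(1),"y",np.percentile(q[:,1],[3,97]).round(1))
    p=proj(d,[ht+60*hR[:,2]])[0].astype(int);o.append(cv2.resize(d["pixels"][p[1]-50:p[1]+50,p[0]-50:p[0]+50],(400,400),interpolation=cv2.INTER_CUBIC))
cv2.imwrite("pics/i.png",np.hstack(o)[:,:,::-1])
E
```

```text
tamper bottom in hub [-0.4  0.6 75.5] F hub [-1.73  0.36 -1.46] tq [-0.01  0.77  0.01] w 26.8 16.55
turn units [ 0.0003  0.0002 -0.0017] shift units(new axes) [ 0.0031 -0.0009  0.041 ] dist 20.6 tgt [492.8 180.2 416.3]
scene wood 75 53 x [ 2.6 26.3] y [-14.7  25.5]
scene wood 90 129 x [ 2.7 26.8] y [-15.6  26.4]
scene wood 105 122 x [ 2.2 26.7] y [-15.8  27.1]
scene wood 120 165 x [-4. 27.] y [-15.6  26.1]
scene blue 30 98 x [-11.   17.9] y [-10.5  18.9]
scene blue 45 125 x [-12.  18.] y [-10.2  19.6]
top wood 90 38 x [ 3.9 27.9] y [-26.   11.7]
top wood 105 53 x [ 4.7 28.1] y [-25.4  14.5]
top wood 120 113 x [-5.7 26.7] y [-23.8  20. ]
top blue 30 27 x [-5.7 19.6] y [-17.2   9. ]
top blue 45 48 x [ 4.1 19.4] y [-17.2  11.2]
top blue 60 6 x [ 8.6 17.9] y [-15.5  10.6]
```

View pics/i.png

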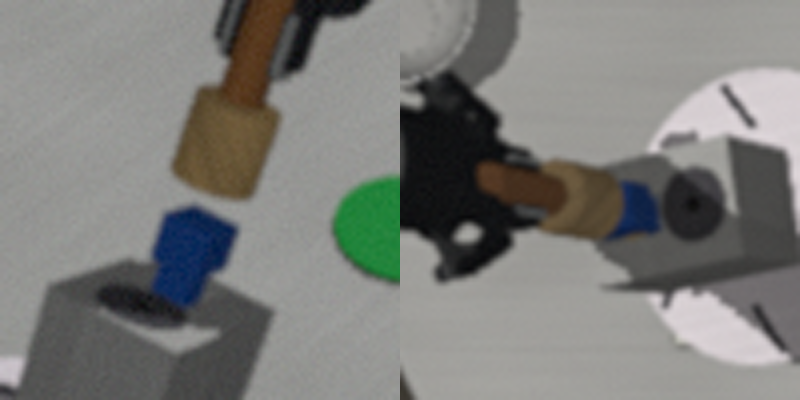

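The view shows the tamper aligned over the key head, with about a 20 mm gap. I'll shift it 3 mm to the head centre and press in steps.

Request:
{"api": "jog_arm", "payload": {"steps": [[-1,0.005,-0.0009,0.015,0,0,0],[-1,0,0,0.015,0,0,0],[-1,0,0,0.006,0,0,0],[-1,0,0,0.006,0,0,0],[-1,0,0,0.006,0,0,0],[-1,0,0,0.006,0,0,0],[-1,0,0,0,0,0,0]]}}

```text
clock: 17.52
eef_pos: [493.0, 177.5, 409.6]
tool_rot: [-3.136, 0.491, 1.709]
force: [0.9, 1.3, -0.1]
width: 26.9
gripper_force: 59.7
```

```bash
python3 tp.py 30
```

```text
tamper bottom in hub [-2.3  0.1 47.8] F hub [-1.03  1.07  0.49] tq [0.27 0.79 0.  ] w 26.9 17.525
turn units [ 0.0004  0.0009 -0.0016] shift units(new axes) [-0.0015  0.0001  0.0356] dist 17.8 tgt [494.2 168.6 394.2]
```

Request:
{"api": "jog_arm", "payload": {"steps": [[-1,0,0,0.006,0,0,0],[-1,0,0,0.006,0,0,0],[-1,0,0,0.006,0,0,0],[-1,0,0,0,0,0,0]]}}

```text
clock: 18.02
eef_pos: [493.5, 173.2, 401.4]
tool_rot: [-3.135, 0.491, 1.709]
force: [0.6, 2.3, 3.4]
width: 27.0
gripper_force: 60.1
```

```bash
python3 tp.py 30
```

```text
tamper bottom in hub [-2.3 -0.1 38.6] F hub [-0.33  0.88  3.98] tq [ 0.25  0.62 -0.03] w 27.0 18.025
turn units [ 0.0001  0.001  -0.0016] shift units(new axes) [-0.0015  0.0003  0.0171] dist 8.6 tgt [494.2 168.6 394.2]
```

Request:
{"api": "jog_arm", "payload": {"steps": [[-1,0,0,0.006,0,0,0],[-1,0,0,0.006,0,0,0],[-1,0,0,0.004,0,0,0],[-1,0,0,0,0,0,0]]}}

```text
clock: 18.52
eef_pos: [493.9, 169.9, 395.0]
tool_rot: [-3.136, 0.491, 1.709]
force: [-0.5, 4.8, 6.8]
width: 26.6
gripper_force: 60.8
```

```bash
python3 tp.py 30
```

```text
tamper bottom in hub [-2.4  0.1 31.3] F hub [-1.11  0.14  8.25] tq [-0.01  0.49 -0.  ] w 26.6 18.525
turn units [ 0.0005  0.0009 -0.0016] shift units(new axes) [-0.0017  0.0003  0.0027] dist 1.6 tgt [494.2 168.6 394.2]
```

Request:
{"api": "jog_arm", "payload": {"steps": [[-1,0,0,0.003,0,0,0],[-1,0,0,0.003,0,0,0],[-1,0,0,0,0,0,0]]}}

```text
clock: 18.9
eef_pos: [493.6, 170.0, 394.8]
tool_rot: [-3.138, 0.491, 1.709]
force: [-5.7, 9.8, 24.0]
width: 27.0
gripper_force: 62.8
```

```bash
python3 tp.py 30
```

```text
tamper bottom in hub [-2.7  0.3 31.2] F hub [ 2.   -4.47 26.12] tq [-1.22 -0.21  0.01] w 27.0 18.9
turn units [ 0.0016  0.0007 -0.0017] shift units(new axes) [-0.0021  0.0009  0.0024] dist 1.7 tgt [494.2 168.6 394.2]
```

Axial force jumped to 27 N with no further motion, so the head is seated. I'll back off and measure.

Request:
{"api": "jog_arm", "payload": {"steps": [[-1,0,0,-0.02,0,0,0],[-1,0,0,-0.06,0,0,0],[-1,0,0,-0.08,0,0,0],[-1,0,0,-0.04,0,0,0],[-1,0,0,0,0,0,0]]}}

```text
clock: 19.52
eef_pos: [488.1, 215.0, 479.9]
tool_rot: [-3.135, 0.491, 1.709]
force: [0.5, -0.5, -3.1]
width: 26.9
gripper_force: 59.6
```

```bash
python3 key.py; python3 - <<'E'
from cell import *
from h import *
s=read_state();R=Ro.from_euler("xyz",s["tool_rot"]).as_matrix();print(s["eef_pos"],s["tool_rot"])
S=np.load("scene5.npz");T=np.load("top5.npz");
for d in(S,T):
    hsv=cv2.cvtColor(d["pixels"],cv2.COLOR_RGB2HSV);A=(cloud(d)-s["eef_pos"])@R;m=cv2.inRange(hsv,(3,60,40),(22,255,255))>0
    P=A[m&(np.hypot(A[...,0],A[...,1])<45)&(A[...,2]>110)&(A[...,2]<255)]
    for z in range(120,255,12):
        q=P[abs(P[:,2]-z)<6]
        if len(q)>4:print(z,len(q),"x",np.percentile(q[:,0],[2,98]).round(1),"y",np.percentile(q[:,1],[2,98]).round(1))
    print("max z",np.percentile(P[:,2],99) if len(P) else 0)
    g=(cv2.inRange(hsv,(45,100,30),(80,255,255))>0);C=cloud(d);g&=np.hypot(C[...,0]-500,C[...,1]-315)<90;v,u=np.nonzero(g)
    if len(u)>3:print("pad",len(u),cv2.minEnclosingCircle(onplane(d,np.c_[u,v],[0,0,1],5)[:,:2].astype(np.float32)))
plan(s,[500.5,305,400],Ryaw(1.708))
E
```

```text
scene 258
0 13 hub x [-3.7 16.5 21.1] y [-11.6  -0.9  16.9]
6 44 hub x [-10.4  15.2  21.9] y [-13.1   8.1  18. ]
12 43 hub x [-11.5  14.1  17.3] y [-11.1   6.2  18.7]
18 44 hub x [-11.5  13.9  17.3] y [-10.5  10.9  19.2]
24 39 hub x [-13.  14.  17.] y [-10.1   9.1  18.6]
30 74 hub x [-10.9   5.9  17.2] y [-8.5  7.  18.2]
top h 30.55924189615263 [5.4 6. ]
top 181
6 7 hub x [15.8 17.2 18.3] y [-12.6  -4.6   9.2]
12 14 hub x [-8.8 16.6 18.4] y [-16.8  -0.1  12.1]
18 12 hub x [-18.9  17.1  18.4] y [-16.9  -8.5   8.5]
24 17 hub x [-9.  17.  18.3] y [-17.3  -8.7  11.9]
30 87 hub x [-19.9  -1.2  17.3] y [-16.8  -1.   13.5]
36 44 hub x [-18.5   0.2  16.6] y [-15.2  -3.7  13. ]
top h 32.42366928235044 [-1.1 -1.5]
[488.01667055 213.72550138 478.55082433] [-3.13185385  0.49299503  1.70894742]
120 54 x [-14.6   3.1] y [-13.5  17.3]
132 67 x [-15.8  -1.3] y [-11.8  14.5]
144 59 x [-15.4  -5.6] y [-10.4  14.3]
156 60 x [-14.8  -4.3] y [-10.4  13.4]
168 58 x [-14.3  -3.1] y [-10.6  13.6]
180 64 x [-14.9  -1.2] y [-7.5 15.4]
192 129 x [-25.9   4.8] y [-14.2  26.4]
204 115 x [-26.5  -0.9] y [-15.8  2
[... 157 characters left out ...]
(496.8866271972656, 314.8301086425781), 53.943023681640625)
120 63 x [-16.2   3.8] y [-14.9  12.5]
132 37 x [-17.9  -5. ] y [-13.9  11.7]
144 23 x [-16.   -8.6] y [-11.9   9. ]
156 26 x [-16.5  -7.7] y [-19.1   8.8]
168 29 x [-15.5  -6.6] y [-16.   13.3]
180 29 x [-16.8  -2.9] y [-14.1   9.8]
192 144 x [-27.6   9.8] y [-24.2  20.3]
204 46 x [-28.2  -3.2] y [-26.2  14.6]
216 47 x [-28.2  -6.4] y [-25.7  13.5]
228 45 x [-29.3  -4. ] y [-26.4  11.9]
240 8 x [-27.1 -13.7] y [-22.1   3.9]
max z 235.29451369073422
pad 575 ((494.02764892578125, 317.6734924316406), 53.085777282714844)
turn units [-0.0047  0.2465 -0.0007] shift units(new axes) [0.1774 0.0497 0.1571] dist 121.1 tgt [500.5 305.  400. ]
```

```bash
python3 - <<'E'
from h import *
for n in("scene","top"):
    d=np.load(n+"5.npz");C=cloud(d);A=(C-ht)@hR;hsv=cv2.cvtColor(d["pixels"],cv2.COLOR_RGB2HSV)
    b=cv2.dilate(cv2.inRange(hsv,(100,80,20),(130,255,255)),np.ones((5,5)))>0
    face=(~b)&(abs(A[...,1])<40)&(A[...,0]>22)&(A[...,0]<68)&(abs(A[...,2])<7)
    head=(cv2.inRange(hsv,(105,120,30),(125,255,255))>0)&(abs(A[...,2]-31)<5)&(abs(A[...,0]+4)<15)&(abs(A[...,1])<13)
    f=A[face];print(n,"face z: med",np.median(f[:,2]).round(2),"fit",np.linalg.lstsq(np.c_[f[:,:2],np.ones(len(f))],f[:,2],rcond=None)[0].round(3),"head top z",np.median(A[head][:,2]).round(2),face.sum(),head.sum())
    h=A[head];print(" head top tilt",np.linalg.lstsq(np.c_[h[:,:2],np.ones(len(h))],h[:,2],rcond=None)[0].round(3))
E
```

```text
scene face z: med 0.94 fit [-0.011 -0.027  1.521] head top z 31.43 231 33
 head top tilt [-2.3000e-02 -3.1000e-02  3.1207e+01]
top face z: med 2.77 fit [1.000e-03 3.000e-03 2.565e+00] head top z 31.8 347 73
 head top tilt [3.4000e-02 1.4000e-02 3.1983e+01]
```

Head top is 29.3–29.9 mm above the face and parallel to it, so the key is fully home. Returning the tamper to the pad.

Request:
{"api": "jog_arm", "payload": {"steps": [[-1,0,0,0,-0.0016,0.082,0],[-1,0,0,0,-0.0016,0.082,0],[-1,0,0,0,-0.0016,0.082,0],[-1,0.06,0.016,0,0,0,0],[-1,0.08,0.016,0.03,0,0,0],[-1,0.045,0.01,0.06,0,0,0],[-1,0,0,0.1,0,0,0],[-1,0,0,0.1,0,0,0],[-1,0,0,0.05,0,0,0],[-1,0,0,0,0,0,0]]}}

```text
clock: 20.88
eef_pos: [495.9, 307.4, 306.6]
tool_rot: [-3.138, 0.004, 1.707]
force: [-0.3, 0.0, -2.4]
width: 26.8
gripper_force: 59.5
```

```bash
python3 - <<'E'
from cell import *
from h import *
s=read_state();print(s["force"]);plan(s,[498,310.5,250],Ro.from_euler("xyz",[3.135,-.004,1.706]).as_matrix())
E
```

```text
[-0.27468803  0.0159225  -2.44974585]
turn units [-0.0053  0.004   0.0006] shift units(new axes) [0.0051 0.0042 0.1132] dist 56.7 tgt [498.  310.5 250. ]
```

Request:
{"api": "jog_arm", "payload": {"steps": [[-1,0.005,0.004,0,-0.005,0.004,0],[-1,0,0,0.05,0,0,0],[-1,0,0,0.04,0,0,0],[-1,0,0,0.01,0,0,0],[-1,0,0,0.004,0,0,0],[-1,0,0,0,0,0,0]]}}

```text
clock: 21.62
eef_pos: [499.4, 313.0, 259.0]
tool_rot: [3.127, -0.009, 1.708]
force: [0.2, 0.8, -2.0]
width: 26.9
gripper_force: 59.6
```

Request:
{"api": "jog_arm", "payload": {"steps": [[-1,0,0,0.008,0.003,-0.002,0],[-1,0,0,0.005,0,0,0],[-1,0,0,0.003,0,0,0],[-1,0,0,0,0,0,0]]}}

```text
clock: 22.12
eef_pos: [499.1, 312.8, 249.8]
tool_rot: [3.135, -0.004, 1.708]
force: [-0.3, 0.8, -2.9]
width: 26.7
gripper_force: 59.6
```

Request:
{"api": "jog_arm", "payload": {"steps": [[-1,0,0,0.003,0,0,0],[-1,0,0,0.003,0,0,0],[-1,0,0,0,0,0,0]]}}

```text
clock: 22.5
eef_pos: [499.0, 313.2, 249.2]
tool_rot: [3.133, -0.004, 1.708]
force: [-4.2, -2.3, 15.0]
width: 26.6
gripper_force: 61.6
```

Request:
{"api": "jog_arm", "payload": {"steps": [[-1,0,0,-0.003,0,0,0],[0.2,0,0,0,0,0,0],[1,0,0,0,0,0,0],[1,0,0,0,0,0,0],[1,0,0,0,0,0,0],[1,0,0,-0.03,0,0,0],[1,0,0,-0.08,0,0,0],[1,0,0,-0.1,0,0,0],[1,0,0,-0.1,0,0,0],[1,0,0,0,0,0,0]]}}

```text
clock: 23.75
eef_pos: [498.9, 313.1, 408.9]
tool_rot: [3.126, -0.009, 1.708]
force: [-0.3, 0.7, -0.6]
width: 85.0
gripper_force: 0.0
```

```bash
python3 - <<'E'
from cell import *
from h import *
for n in("scene","top"):
    d=get_image(n);np.savez(n+"7.npz",**d)
    hsv=cv2.cvtColor(d["pixels"],cv2.COLOR_RGB2HSV);A=cloud(d);m=cv2.inRange(hsv,(3,60,40),(22,255,255))>0
    P=A[m&(np.hypot(A[...,0]-498,A[...,1]-312)<60)&(A[...,2]>5)]
    for lo,hi in((8,55),(62,120),(124,136)):
        q=P[(P[:,2]>lo)&(P[:,2]<hi)]
        if len(q):print(n,lo,len(q),q.min(0).round(0),q.max(0).round(0))
    b=A[(cv2.inRange(hsv,(105,120,30),(125,255,255))>0)];b=(b-ht)@hR;b=b[(np.hypot(b[:,0],b[:,1])<40)&(abs(b[:,2]-20)<20)];print("key top",np.percentile(b[:,2],97) if len(b) else None)
E
```

```text
scene 8 242 [479. 285.   8.] [528. 335.  55.]
scene 62 152 [492. 297.  62.] [516. 318. 120.]
scene 124 61 [491. 300. 125.] [516. 327. 133.]
key top 31.826578515448677
top 8 3 [511. 293.  46.] [520. 304.  54.]
top 62 1 [513. 295.  62.] [513. 295.  62.]
key top 35.45593016132793
```

Tamper stands upright about 7 mm from the pad centre and the key is home. Handing in.

```bash
python3 -c "
from cell import *
print(finish_job())"
```

```text
the job is handed in; nothing more can be done
None
```

The key is driven home in the hub by the tamper: its head measured flush on the hub face and did not move under about 27 N. The tamper stands upright about 7 mm from the pad's centre. I handed the job in at about 24 s; it gave no verdict, and I did not re-measure the bowl, bottle and tub.

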